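Free the olive-wood trivet paddle and hang it up

ROBOT

A 6-joint arm with a two-finger parallel gripper is mounted at the origin on the work surface. World frame = base frame: x ahead of the robot, y to its left, z up, the work surface at z = 0. Lengths are in m, angles in degrees, forces in N, time in s.
With the tool pointing down it reaches from about 0.4 to 0.825 m from the base axis. Payload 7 kg.
Tool frame: the origin (TCP) lies midway between the tips of the shut fingers; the grasp point (between the pads) lies r.grasp_offset behind it (r.grasp_offset is the distance from the TCP to the grasp point, in m); z points along the fingers, y is the direction in which the jaws open and shut (so a half turn about z gives the same grasp; the last joint's range is limited). The gripper opens to 88 mm and grips with 3 to 60 N. Pads are 19 mm wide; open, the fingers measure 130 mm over their backs; the gripper's body (78 mm by 193 mm) begins 47 mm behind the grasp point.
Start: joints at [86.866, 20.546, 0.682, 0, -70.136, -16.507], TCP at [0.227, 0.636, 0.227] pointing down, gripper open.
Joint ranges: [-176.03, 176.03], [-82.01, 121.73], [-58.28, 71.71], [-173.87, 95.51], [-174.79, -0.11], [-173.66, 173.66]. Speed limits (degrees/s): [136.94, 136.94, 172.46, 180, 180, 180].

INTERFACE

Orientations are given as [roll, pitch, yaw] about the fixed x, y, z axes, in that order (R = Rz(yaw) Ry(pitch) Rx(roll)).
In Python, from plant import status, imaging, r gives the robot as it stands.
- The arm moves only by the tool apply_moves, never from a script. Its argument "moves" is a list of rows, each a list of 6 numbers: the shift along the tool's x, y, z in units of 200 mm (1.0 is 200 mm), then the turn, a rotation vector about the tool's x, y, z in units of 90 degrees (1.0 is 90 degrees). In form: [[tx, ty, tz, rx, ry, rz], ...]. A call has 1 to 12 rows; each row is the pose to reach, as a shift and turn from the pose measured when the call began, along the tool's axes at that moment; what a row does not reach only later rows make up. A row lasts 1/8 s, in which the tool goes at most 62.5 mm and 10.7 degrees, less where a joint would pass 70% of its speed; a pose out of reach is approached as far as the arm can. A call with a number of a shift or a turn outside -1 to 1 is refused whole. A call with a gripper value outside its range is refused whole. "hand" is the closure, from -1 (fully open) to 1 (shut), set as the call begins (left out, the last holds). The fingers move at their own pace and stop on an object; "grip_force" is the grip in N (left out, the last holds). Time passes only in rows, so rows that repeat a pose let the fingers close. It gives the time, the measured TCP pose, the force and the opening at its end, in the units of the state.
- status.get_state(): the state, without advancing time (a new reading comes with each control period).
- imaging.capture(name): name is "scene" or "top"; returns (picture, depth): 400x640x3 uint8, blue, green, red; 400x640 float32, m along the optical axis (not along the pixel's ray), 0 where there is no reading.
- imaging.camera_info(name): a dict with "fx", "fy", "cx", "cy" (pixels), "T" (4x4, takes a point from camera to world coordinates). Camera axes: x right, y up, looking along -z (the intrinsics and any distortion apply to the point x, -y, -z); pixel columns grow to the right and rows downward; lengths in m; the calibration is good to about 2 mm. A picture is of the moment at which its call begins. camera_info takes no time and is no camera call.
- r.close_job(): hands the job in, once; it reports no verdict.
The state is a dict: "time_s": time; "joints": joint angles; "qd": joint speeds; "joint_torque": joint torques, N m; "tcp_pos": TCP position; "eef_rot": TCP orientation; "contact_force": force on the tool from outside, world axes, zero at the start; "moment": the same for the moment, N m; "gripper_width": finger opening in m.
Only numpy, scipy, OpenCV 4.12 (cv2) and the standard library are available. Lean on these libraries where they do the work, as an engineer would, in place of code of your own. Each camera call takes 0.05 s, during which the arm holds its last target.

TASK

The olive-wood paddle is the bottom item of the stack: slide it out under the guard rail so that the couscous basket stays standing upright on the counter just behind the rail with the clay lid still on it; do not lift the basket off to get at the paddle. Then hang the paddle by the hole in its handle on the brass peg of the wooden stand, hanging straight down and let go, without disturbing the cup, the jar or the scoop.

Things in the scene. Friction and masses are not known exactly. Their poses are not given: they have to be found in the camera images.
- paddle: Loose olive-wood trivet paddle, 9 mm thick, 0.16 kg, flat on the counter under the basket. Origin: centre of the underside of its 120 x 120 mm head; x points along the handle to the hole, z up. Neck 28 mm wide from x = 60 to 115 mm, handle end 44 mm wide from 115 to 165 mm with a 26 mm through hole at 140 mm. At the start the rail crosses over the neck; only the handle end is clear of it.
- paddle_hole (a point): Centre of the 26 mm hole in the paddle's handle end, at mid thickness. Axes as the paddle.
- paddle_neck (a point): Middle of the paddle's 28 mm wide neck (55 mm from the hole towards the head), at mid thickness: nearer the heavy head, good to grip by its two side edges for hanging. Axes as the paddle.
- basket: Loose aluminium couscous basket, 110 mm diameter at the base, 128 at the rim, 75 mm high, about 0.16 kg, standing on the paddle's head. Origin: centre of its underside; z up. Friction drags it along with the paddle until its wall meets the rail, which holds it back; as the head leaves it tips back about 5 degrees, then settles 9 mm lower on the counter.
- lid: Loose conical terracotta lid with a knob, 132 mm diameter, 76 mm high, about 0.2 kg, on the basket: a 6 mm deep spigot of 112 mm diameter sits loosely in the basket's mouth. Origin: centre of the spigot's underside, 69 mm above the basket's origin when seated; z up.
- rail: Fixed low steel guard rail: a bar 10 mm thick, 240 mm long, its axis 30 mm above the counter (25 mm free below it), a post at each end. Origin on the counter under the bar's middle; y runs along the bar; x points level, away from the basket (which stands on the -x side): the direction in which the handle points and the paddle is to be drawn out.
- stand: Fixed wooden stand: base 130 x 130 x 18 mm, post (26 mm wide, 22 mm deep) up to 285 mm, with one brass peg. Origin on the counter under the middle of the post's front face, z up. The peg leaves that face and points to own -x (roughly towards the robot base) and up at 45 degrees.
- peg_root (a point): Where the axis of the brass peg (8 mm diameter) meets the post's front face, 235 mm above the counter. Axes as the stand.
- peg_tip (a point): Centre of the round end of the peg, 75 mm from the root along the peg (53 mm to the stand's -x and 53 mm up). Axes as the stand.
- cup: Loose steel measuring cup, 68 mm diameter, 60 mm high, flat handle reaching 107 mm from its axis. Bystander. Origin: centre of underside.
- jar: Loose amber spice jar, 64 mm diameter, 100 mm high. Bystander. Origin: centre of underside.
- scoop: Loose olive-wood scoop, 190 mm long, 56 mm wide, 32 mm high. Bystander. Origin: on the underside, at the start of its tray; x from handle (109 mm to -x) to tray (82 mm to +x).
There are look-alikes about, which are no part of the job. There is more than one size of the lid; the one meant has the size given above. There is more than one size of the basket; the one meant has the size given above.

How it is judged (in metres and radians):
On the way:
1. the paddle is out from under the stack: basket upright on the counter behind the rail with its lid on, the middle of the paddle's head well past the rail (x of paddle in the frame of rail above 0.03 m and height (world z) of basket below 0.005 m and angle between basket's own z axis and vertical below 0.06 rad and x of basket in the frame of rail between -0.13 and -0.05 m and y of basket in the frame of rail between -0.07 and 0.07 m and horizontal distance between lid and basket below 0.012 m and z of lid in the frame of basket between 0.064 and 0.074 m), for 0.2 s.
At the end, for the whole second after the job is handed in: Paddle hanging still and let go, hole centre within 30 mm of the peg's root, within 0.2 rad of straight down; basket on the counter (tilt under 0.06 rad), centre 50 to 130 mm behind the rail and within 70 mm of its middle; lid seated, centred within 12 mm, 64 to 74 mm above the basket's origin (distance between paddle_hole and peg_root below 0.03 m and angle between paddle's own x axis and vertical below 0.2 rad and height (world z) of paddle above 0.07 m and height (world z) of paddle_hole above 0.2 m and linear speed of paddle below 0.03 m/s and angular speed of paddle below 0.3 rad/s and height (world z) of basket below 0.005 m and angle between basket's own z axis and vertical below 0.06 rad and x of basket in the frame of rail between -0.13 and -0.05 m and y of basket in the frame of rail between -0.07 and 0.07 m and horizontal distance between lid and basket below 0.012 m and z of lid in the frame of basket between 0.064 and 0.074 m and linear speed of basket below 0.02 m/s); the robot touches nothing.
It fails at once if the basket is tipped by more than 0.3 rad (angle between basket's own z axis and vertical above 0.3 rad).
It fails at once if the basket is lifted more than 20 mm off its starting place (its underside above 30 mm) (height (world z) of basket above 0.03 m).
It fails at once if the lid comes off the basket (distance between lid and basket above 0.095 m or horizontal distance between lid and basket above 0.045 m).
It fails at once if the cup, the jar or the scoop is moved by more than 30 mm (distance of any of cup, jar, scoop from where it was at the start of the episode above 0.03 m).
It also fails if it takes over 64 s, if anything falls off the work surface, if the arm or the gripper's body presses on something with over 40 N, if the wrist force passes 120 N, or if a joint passes its speed limit or range.

## Working session

There is one attempt and no reset: what is moved stays moved. The work goes in short steps, Python scripts to look and compute and a tool call to move; the robot and the scene stay as the last step left them, time stands still between calls to the robot, and variables do not carry over. Pictures are saved under pics/ and viewed, and the job is handed in when it is done.

Besides the shell and the picture viewer there is one more tool, called after ">>>" by a JSON object that holds its "name" and its "arguments". apply_moves: Moves the arm, as the interface text tells. Its arguments: {"type":"object","properties":{"moves":{"type":"array","items":{"type":"array","items":{"type":"number"}}},"hand":{"type":"number"},"grip_force":{"type":"number"}},"required":["moves"]}

```bash
ls; mkdir -p pics
python3 - <<'E'
from plant import status, imaging, r
import cv2,numpy as np
print(status.get_state(), r.grasp_offset)
for n in("scene","top"):
    p,d=imaging.capture(n); cv2.imwrite(f"pics/{n}0.png",p); np.save(f"pics/{n}0.npy",d); print(imaging.camera_info(n))
E
```

```text
pics
{'time_s': 0.0, 'joints': array([ 8.68658011e+01,  2.05908195e+01,  6.33946901e-01, -2.06333036e-02,
       -7.01379183e+01, -1.65065967e+01]), 'qd': array([ 0.05370615, -0.06876872, -0.03870243,  0.05709993,  0.04610531,
        0.0284526 ]), 'joint_torque': array([ 2.71109166e-03, -5.82714236e+01,  2.93059194e+01,  6.99727759e+00,
        6.92254049e-03, -1.33643566e-04]), 'tcp_pos': array([0.22674287, 0.63524249, 0.22562936]), 'eef_rot': array([ 1.79903604e+02, -8.33788112e-03, -1.96478149e+01]), 'contact_force': array([-0.01402456, -0.61017515,  0.06683917]), 'moment': array([-0.02158753, -0.03097048,  0.02063637]), 'gripper_width': 0.08733659991812232} 0.0188
{'fx': 431.47608529234765, 'fy': 431.47608529234765, 'cx': 319.13179003981406, 'cy': 192.7172753563001, 'T': array([[ 0.6710351 , -0.50767542,  0.54034948,  1.19397292],
       [ 0.74119613,  0.44120457, -0.50593164, -0.69973222],
       [ 0.0184444 ,  0.74000284,  0.67235081,  0.95309305],
       [ 0.        ,  0.        ,  0.        ,  1.        ]])}
{'fx': 431.5056637344848, 'fy': 431.5056637344848, 'cx': 324.5839143241678, 'cy': 207.08657018099953, 'T': array([[-0.00251116,  0.99792307, -0.06436798,  0.48150739],
       [-0.99995387, -0.0019091 ,  0.00941312, -0.11889279],
       [ 0.00927068,  0.06438865,  0.99788184,  1.413819  ],
       [ 0.        ,  0.        ,  0.        ,  1.        ]])}
```

View pics/scene0.png

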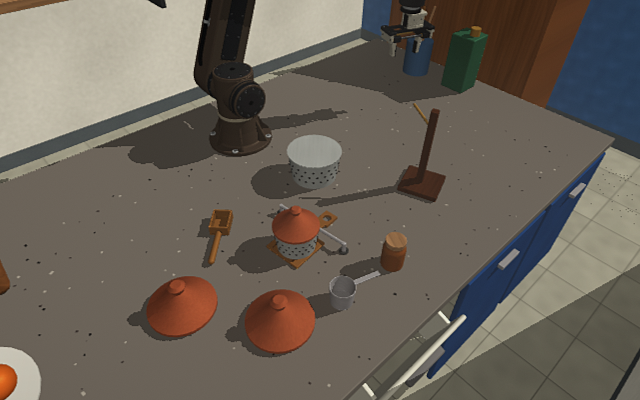

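View pics/top0.png

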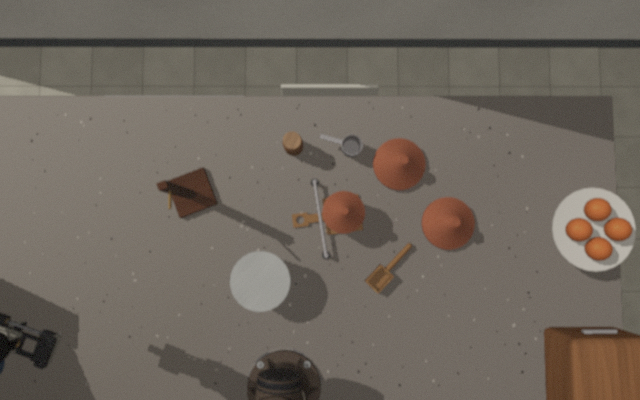

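```bash
cat > h.py <<'E'
import numpy as np, cv2
from plant import imaging
def ray(n,u,v):
    c=imaging.camera_info(n);T=c["T"]
    d=T[:3,:3]@np.array([(u-c["cx"])/c["fx"],-(v-c["cy"])/c["fy"],-1.]);return T[:3,3],d
def plane(n,u,v,z):
    o,d=ray(n,u,v);return o+d*(z-o[2])/d[2]
def cloud(n,D):
    c=imaging.camera_info(n);T=c["T"];v,u=np.mgrid[:400,:640]
    P=np.stack([(u-c["cx"])/c["fx"]*D,-(v-c["cy"])/c["fy"]*D,-D],-1)
    return P@T[:3,:3].T+T[:3,3]
def proj(n,p):
    c=imaging.camera_info(n);T=c["T"];q=T[:3,:3].T@(np.asarray(p)-T[:3,3]);return c["cx"]-c["fx"]*q[0]/q[2],c["cy"]+c["fy"]*q[1]/q[2]
def tri(a,b):
    A=[];B=[]
    for n,u,v in(a,b):
        o,d=ray(n,u,v);d=d/np.linalg.norm(d);M=np.eye(3)-np.outer(d,d);A.append(M);B.append(M@o)
    return np.linalg.lstsq(np.vstack(A),np.hstack(B),rcond=None)[0]
def crop(img,u0,v0,w,h,s,out):
    cv2.imwrite(out,cv2.resize(img[v0:v0+h,u0:u0+w],None,fx=s,fy=s,interpolation=cv2.INTER_CUBIC))
E
python3 - <<'E'
from h import *
t=cv2.imread("pics/top0.png");s=cv2.imread("pics/scene0.png")
crop(t,280,160,120,120,5,"pics/c1.png");crop(t,140,150,100,80,7,"pics/c2.png")
crop(s,260,190,100,90,6,"pics/c3.png");crop(s,390,90,70,120,5,"pics/c4.png")
E
```

```text
(no output)
```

View pics/c1.png

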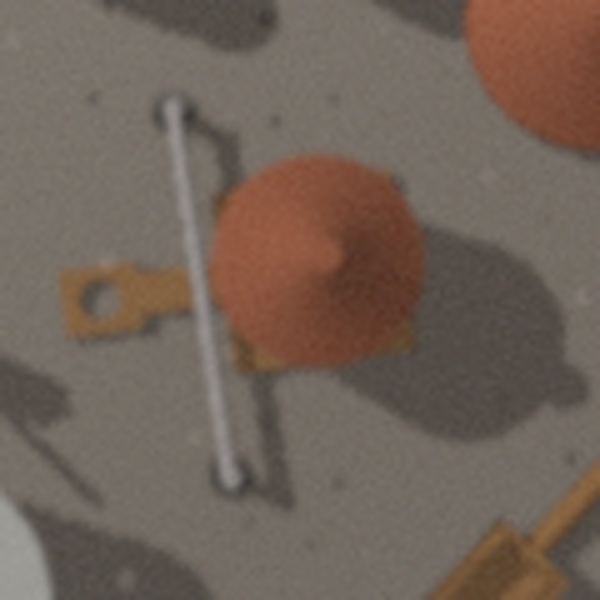

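View pics/c2.png

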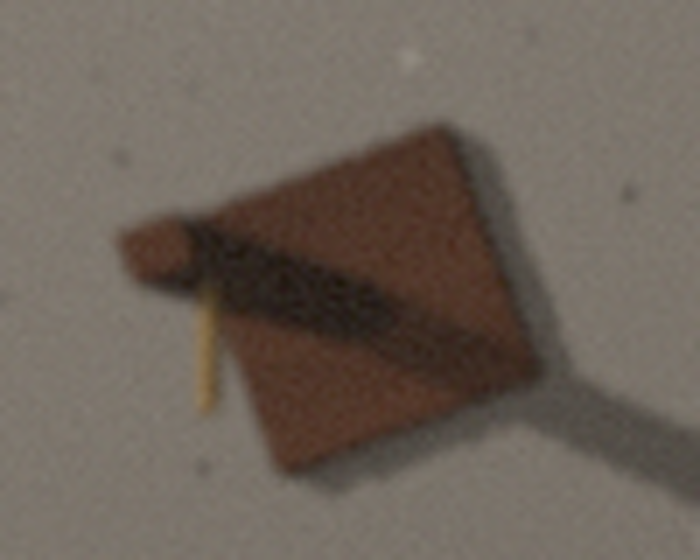

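View pics/c3.png

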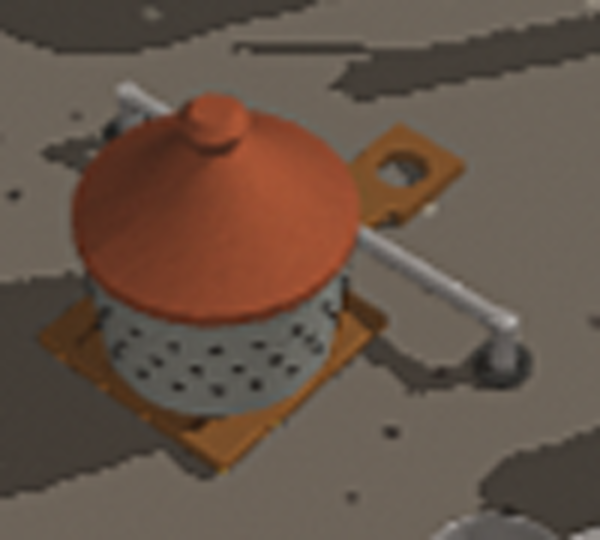

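View pics/c4.png

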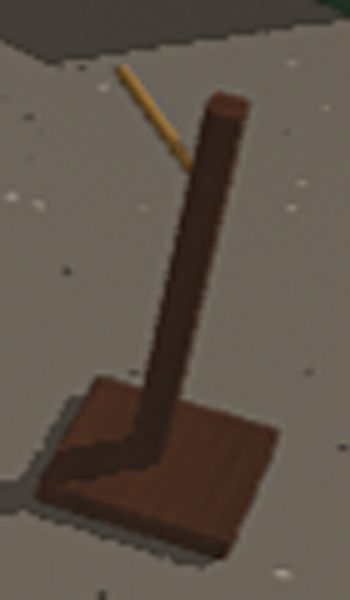

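Run:
```python
from h import *
np.set_printoptions(precision=4,suppress=True)
a=plane("top",314.6,181,.035);b=plane("top",326.4,255,.035);print("rail",a,b,np.linalg.norm(a-b),(a+b)/2)
d=a-b;print("rail yaw: y dir",np.degrees(np.arctan2(d[1],d[0])))
print("hole",plane("top",300.2,219.4,.0045),plane("scene",327.5,218,.0045))
t=lambda x,y:(280+x/5,160+y/5)
for n,p in dict(e1=(62,272),e2=(70,340),h1=(222,200),h2=(240,368),h3=(410,345)).items():print(n,plane("top",*t(*p),.009))
s=lambda x,y:(260+x/6,190+y/6)
for n,p in dict(e1=(465,163),e2=(402,124),hc=(222,465),hl=(38,335),hr=(387,320)).items():print("s",n,plane("scene",*s(*p),.009))
print("knob",tri(("top",345,210),("scene",260+218/6,190+115/6)))
tip=tri(("top",169.6,208.0),("scene",414.4,103.8));root=tri(("top",169.9,191.7),("scene",428.4,124));print("tip",tip,"root",root,np.linalg.norm(tip-root))
t=lambda x,y:(140+x/7,150+y/7)
for n,p in dict(b1=(435,125),b2=(540,375),b3=(285,470)).items():print(n,plane("top",*t(*p),.018))
for n,p in dict(p1=(120,235),p2=(180,215),p3=(145,280),p4=(195,262)).items():print(n,plane("top",*t(*p),.285))
s=lambda x,y:(390+x/5,90+y/5)
for n,p in dict(b1=(100,378),b2=(278,432),b3=(222,545),b4=(38,492)).items():print("s",n,plane("scene",*s(*p),.018))
D=np.load("pics/top0.npy");P=cloud("top",D)
for n,u,v in(("lid",343,212),("bigbasket",261,281),("jar",292,140),("cup",351,145),("scoop",378,279)):print(n,P[v,u])
```

```text
rail [ 0.6545 -0.1     0.035 ] [ 0.4178 -0.1373  0.035 ] 0.23966109224488358 [ 0.5362 -0.1187  0.035 ]
rail yaw: y dir 8.946379208378087
hole [ 0.5323 -0.0525  0.0045] [ 0.5341 -0.0441  0.0045]
e1 [ 0.5485 -0.0273  0.009 ]
e2 [ 0.5042 -0.0326  0.009 ]
h1 [ 0.5953 -0.1316  0.009 ]
h2 [ 0.4858 -0.143   0.009 ]
h3 [ 0.5004 -0.2537  0.009 ]
s e1 [ 0.5549 -0.0216  0.009 ]
s e2 [ 0.5129 -0.0266  0.009 ]
s hc [ 0.6206 -0.2387  0.009 ]
s hl [ 0.5036 -0.2547  0.009 ]
s hr [ 0.6063 -0.1233  0.009 ]
knob [ 0.5563 -0.1882  0.1517]
tip [0.5542 0.2754 0.29  ] root [0.6028 0.2953 0.2346] 0.0763596228729441
b1 [0.7002 0.2658 0.018 ]
b2 [0.5836 0.2156 0.018 ]
b3 [0.5399 0.3323 0.018 ]
p1 [0.6169 0.3092 0.285 ]
p2 [0.6244 0.287  0.285 ]
p3 [0.6    0.2995 0.285 ]
p4 [0.6067 0.281  0.285 ]
s b1 [0.5461 0.3373 0.018 ]
s b2 [0.6629 0.383  0.018 ]
s b3 [0.7063 0.262  0.018 ]
s b4 [0.5955 0.2121 0.018 ]
lid [ 0.5484 -0.1847  0.1522]
bigbasket [0.3429 0.0615 0.0957]
jar [ 0.7742 -0.0312  0.0967]
cup [ 0.7774 -0.2198  0.007 ]
scoop [ 0.3384 -0.3048  0.0041]
```

Run:
```python
from h import *
np.set_printoptions(precision=4,suppress=True)
D=np.load("pics/top0.npy");P=cloud("top",D)
m=(P[...,2]>.06)&(P[...,0]>.2)&(P[...,0]<.46)&(P[...,1]>-.05)&(P[...,1]<.18)
q=P[m];print(len(q),q.min(0),q.max(0),np.percentile(q[:,2],[50,95]))
c,rad=cv2.minEnclosingCircle(q[:,:2].astype(np.float32));print(c,rad)
m=(P[...,2]>.07)&(abs(P[...,0]-.55)<.1)&(abs(P[...,1]+.19)<.1)
q=P[m];print("lid",cv2.minEnclosingCircle(q[:,:2].astype(np.float32)),q[:,2].max())
```

```text
2837 [ 0.2535 -0.024   0.0925] [0.4308 0.1544 0.112 ] [0.1028 0.1074]
(0.3425070643424988, 0.06565095484256744) 0.09069941937923431
lid ((0.5413205623626709, -0.1752185970544815), 0.08225968480110168) 1.4138190045593282
```

```bash
cat > g.py <<'E'
import sys,numpy as np
from scipy.spatial.transform import Rotation as R
from plant import status
def row(pos,R2):
    s=status.get_state();R1=R.from_euler('xyz',s['eef_rot'],degrees=True)
    t=R1.inv().apply(np.array(pos)-s['tcp_pos'])/.2
    w=(R1.inv()*R2).as_rotvec(degrees=True)/90
    return np.round(np.r_[t,w],3).tolist()
def down(yaw):return R.from_euler('xyz',[180,0,yaw],degrees=True)
def show():
    s=status.get_state();print(s['time_s'],s['tcp_pos'].round(4),s['eef_rot'].round(2),'F',s['contact_force'].round(1),'w',round(s['gripper_width'],4),'q',s['joints'].round(1))
if __name__=="__main__":
    show()
    a=[float(x) for x in sys.argv[1:]];print(row(a[:3],down(a[3])))
E
python3 g.py .30 .47 .25 -40; python3 g.py .38 .4 .25 -40
```

```text
0.1 [0.2267 0.6353 0.2257] [179.92  -0.   -19.65] F [ 0.7  0.5 -0.4] w 0.0881 q [ 86.9  20.6   0.6  -0.  -70.1 -16.5]
[0.623, 0.656, -0.12, 0.001, -0.0, 0.226]
0.1 [0.2267 0.6353 0.2257] [179.92  -0.   -19.65] F [ 0.7  0.5 -0.4] w 0.0881 q [ 86.9  20.6   0.6  -0.  -70.1 -16.5]
[1.117, 0.851, -0.12, 0.001, -0.0, 0.226]
```

>>> {"name": "apply_moves", "arguments": {"moves": [[0.31,0.33,-0.06,0,0,0.11],[0.62,0.66,-0.12,0,0,0.23],[0.62,0.66,-0.12,0,0,0.23],[0.62,0.66,-0.12,0,0,0.23]], "hand": -1}}

```text
time_s: 0.6
tcp_pos: [0.3003, 0.4664, 0.2512]
eef_rot: [180.0, 0.0, -40.5]
contact_force: [0.1, 0.6, 0.0]
gripper_width: 0.0877
```

```bash
python3 g.py .38 .30 .23 -55
```

```text
0.6 [0.3003 0.4664 0.2512] [180.    0.  -40.5] F [0.1 0.6 0. ] w 0.0877 q [ 77.4   8.3 -12.5  -0.  -69.2 -27.9]
[0.843, 0.374, 0.106, 0.0, 0.0, 0.161]
```

>>> {"name": "apply_moves", "arguments": {"moves": [[0.3,0.13,0.04,0,0,0.06],[0.6,0.26,0.07,0,0,0.12],[0.84,0.37,0.1,0,0,0.16],[0.84,0.37,0.1,0,0,0.16]]}}

```text
time_s: 1.1
tcp_pos: [0.3806, 0.2981, 0.2305]
eef_rot: [179.9, -0.0, -55.2]
contact_force: [-0.2, 0.6, 0.6]
gripper_width: 0.0875
```

```bash
python3 g.py .45 .13 .23 -75
```

```text
1.1 [0.3806 0.2981 0.2305] [ 1.7991e+02 -2.0000e-02 -5.5150e+01] F [-0.2  0.6  0.6] w 0.0875 q [ 61.4   2.1 -22.3  -0.  -65.7 -26.6]
[0.888, 0.195, 0.003, 0.001, -0.0, 0.221]
```

>>> {"name": "apply_moves", "arguments": {"moves": [[0.3,0.07,0,0,0,0.08],[0.6,0.13,0,0,0,0.16],[0.89,0.2,0,0,0,0.22],[0.89,0.2,0,0,0,0.22]]}}

```text
time_s: 1.6
tcp_pos: [0.4504, 0.1269, 0.2304]
eef_rot: [179.9, -0.1, -75.2]
contact_force: [0.3, 0.1, 0.2]
gripper_width: 0.0875
```

```bash
python3 g.py .5365 -.042 .12 -82.7
```

```text
1.6 [0.4504 0.1269 0.2304] [ 1.7989e+02 -7.0000e-02 -7.5250e+01] F [0.3 0.1 0.2] w 0.0875 q [ 40.    0.5 -23.9   0.  -65.7 -25.2]
[0.926, -0.202, 0.553, 0.001, -0.001, 0.083]
```

>>> {"name": "apply_moves", "arguments": {"moves": [[0.3,-0.07,0.05,0,0,0.03],[0.6,-0.14,0.2,0,0,0.06],[0.93,-0.2,0.55,0,0,0.08],[0.93,-0.2,0.55,0,0,0.08],[0.93,-0.2,0.55,0,0,0.08]]}}

```text
time_s: 2.22
tcp_pos: [0.5355, -0.0433, 0.1173]
eef_rot: [179.6, -0.1, -82.5]
contact_force: [0.6, 0.2, 0.5]
gripper_width: 0.0876
```

```bash
python3 g.py .536 -.046 .006 -82.7;python3 - <<'E'
from h import *
for n in("scene","top"):
    p,d=imaging.capture(n); cv2.imwrite(f"pics/{n}1.png",p)
    if n=="scene": crop(p,200,60,200,180,4,"pics/d1.png")
    else: crop(p,240,140,150,120,5,"pics/d2.png")
E
```

```text
2.225 [ 0.5355 -0.0433  0.1173] [ 1.7957e+02 -1.1000e-01 -8.2500e+01] F [0.6 0.2 0.5] w 0.0876 q [ 16.3  13.6 -24.8   0.1 -52.   -8.9]
[0.013, -0.005, 0.557, 0.005, -0.001, 0.002]
```

View pics/d1.png

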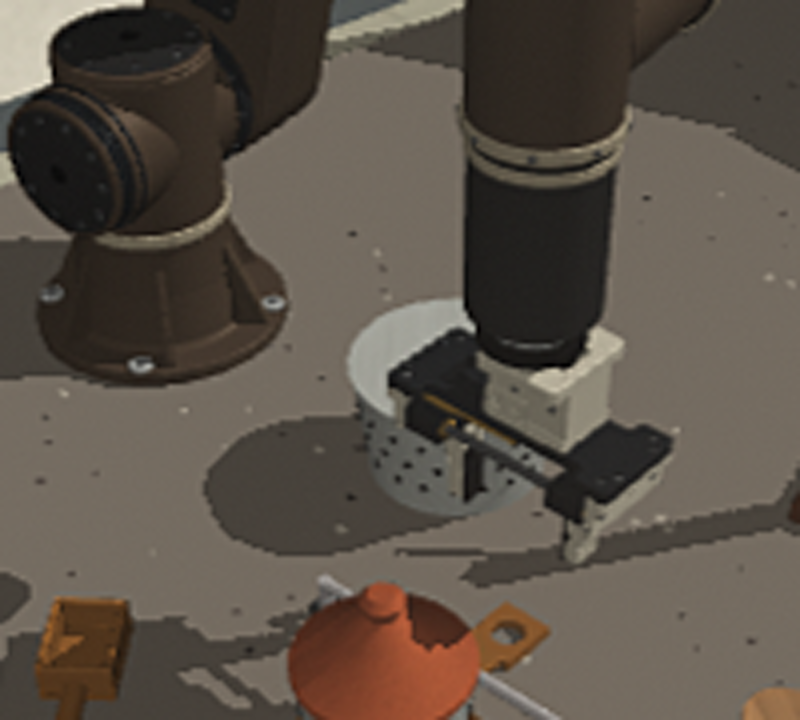

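View pics/d2.png

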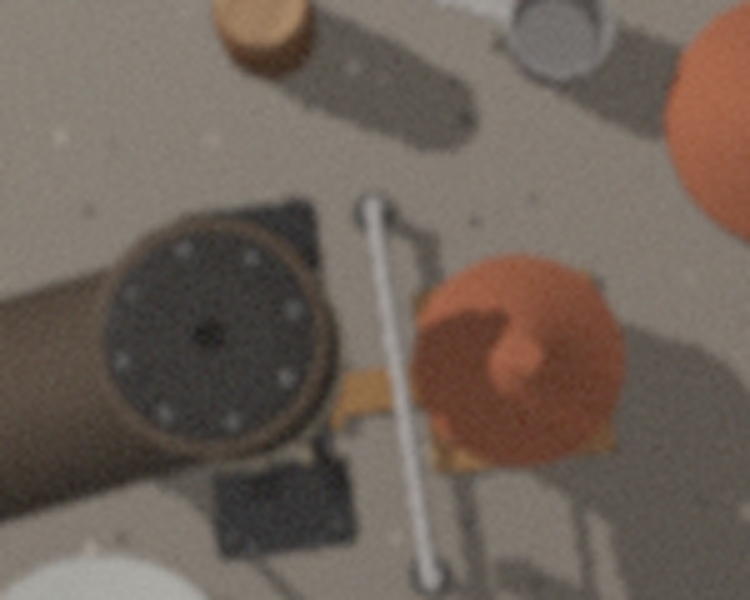

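>>> {"name": "apply_moves", "arguments": {"moves": [[0.01,-0.005,0.2,0.005,0,0],[0.01,-0.005,0.4,0.005,0,0],[0.01,-0.005,0.5,0.005,0,0],[0.01,-0.005,0.56,0.005,0,0],[0.01,-0.005,0.56,0.005,0,0],[0.01,-0.005,0.56,0.005,0,0]]}}

```text
time_s: 3.08
tcp_pos: [0.5387, -0.0433, 0.0094]
eef_rot: [-179.6, -0.1, -82.3]
contact_force: [-0.0, -0.4, 0.3]
gripper_width: 0.0874
```

```bash
python3 g.py .536 -.046 .004 -82.7;python3 - <<'E'
from h import *
for n in("scene","top"):
    p,d=imaging.capture(n); 
    if n=="scene": crop(p,240,120,130,130,5,"pics/e1.png")
E
```

```text
3.075 [ 0.5387 -0.0433  0.0094] [-1.7959e+02 -9.0000e-02 -8.2340e+01] F [-0.  -0.4  0.3] w 0.0874 q [ 16.3  21.8 -31.3   0.3 -36.5  -8.8]
[0.011, 0.015, 0.027, -0.005, -0.001, 0.004]
```

View pics/e1.png

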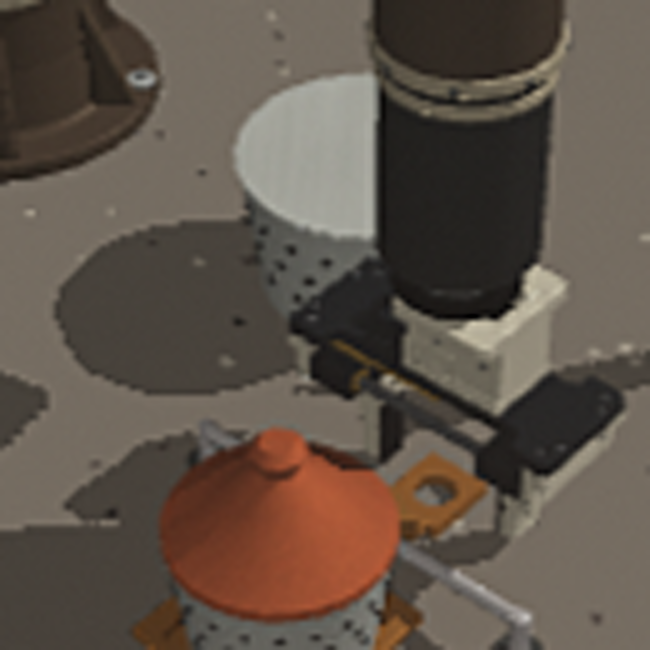

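>>> {"name": "apply_moves", "arguments": {"moves": [[0.01,0.01,0.025,-0.005,0,0],[0.01,0.01,0.025,-0.005,0,0],[0.01,0.01,0.025,-0.005,0,0]]}}

```text
time_s: 3.55
tcp_pos: [0.5368, -0.046, 0.0043]
eef_rot: [180.0, -0.1, -82.4]
contact_force: [-0.2, 0.6, -0.1]
gripper_width: 0.0877
```

```bash
python3 g.py .536 -.046 .003 -82.7
```

```text
3.55 [ 0.5368 -0.046   0.0043] [ 1.7996e+02 -9.0000e-02 -8.2380e+01] F [-0.2  0.6 -0.1] w 0.0877 q [ 16.   22.3 -31.3   0.1 -36.4  -8.5]
[-0.001, 0.004, 0.006, 0.0, -0.001, 0.004]
```

>>> {"name": "apply_moves", "arguments": {"moves": [[0,0,0.011,0,0,0],[0,0,0.011,0,0,0],[0,0,0.011,0,0,0],[0,0,0.011,0,0,0],[0,0,0.011,0,0,0],[0,0,0.011,0,0,0]], "hand": 1, "grip_force": 30}}

```text
time_s: 4.3
tcp_pos: [0.5362, -0.0461, 0.002]
eef_rot: [179.9, -0.1, -82.4]
contact_force: [-2.1, 0.5, 2.1]
gripper_width: 0.0439
```

>>> {"name": "apply_moves", "arguments": {"moves": [[0,0,0,0,0,0],[0,0,0,0,0,0]]}}

```text
time_s: 4.55
tcp_pos: [0.5362, -0.0461, 0.002]
eef_rot: [179.9, -0.1, -82.4]
contact_force: [-1.6, -0.6, 1.1]
gripper_width: 0.0432
```

```bash
python3 g.py .530 -.006 .003 -82.4
```

```text
4.55 [ 0.5362 -0.0461  0.002 ] [ 1.799e+02 -8.000e-02 -8.242e+01] F [-1.6 -0.6  1.1] w 0.0432 q [ 16.   22.5 -31.4   0.1 -36.2  -8.5]
[-0.203, 0.004, -0.005, 0.001, -0.001, -0.0]
```

>>> {"name": "apply_moves", "arguments": {"moves": [[-0.02,0,0,0,0,0],[-0.04,0,0,0,0,0],[-0.06,0,0,0,0,0],[-0.08,0,0,0,0,0],[-0.1,0,0,0,0,0],[-0.12,0,0,0,0,0],[-0.14,0,0,0,0,0],[-0.16,0,0,0,0,0],[-0.18,0,0,0,0,0],[-0.2,0,0,0,0,0],[-0.22,0,0,0,0,0],[-0.23,0,0,0,0,0]]}}

```text
time_s: 6.05
tcp_pos: [0.53, -0.0005, 0.002]
eef_rot: [179.9, -0.1, -82.4]
contact_force: [-0.1, -6.3, -0.1]
gripper_width: 0.0434
```

```bash
python3 g.py .530 -.006 .003 -82.4;python3 - <<'E'
from h import *
for n in("scene","top"):
    p,d=imaging.capture(n); 
    if n=="scene": crop(p,240,120,130,130,5,"pics/f1.png")
    else: crop(p,240,140,150,120,5,"pics/f2.png")
E
```

```text
6.05 [ 5.3e-01 -5.0e-04  2.0e-03] [ 1.7989e+02 -1.0000e-01 -8.2400e+01] F [-0.1 -6.3 -0.1] w 0.0434 q [ 21.2  21.9 -32.5   0.1 -35.7 -13.7]
[0.027, 0.004, -0.005, 0.001, -0.001, -0.0]
```

View pics/f1.png

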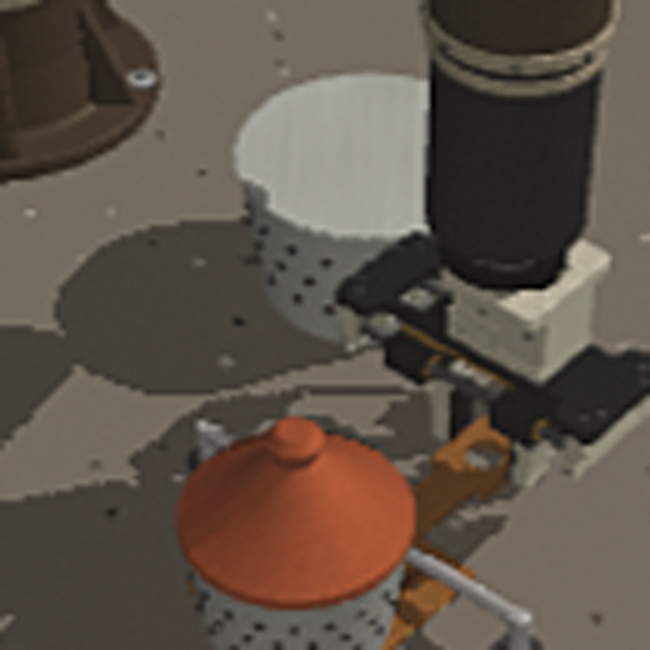

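View pics/f2.png

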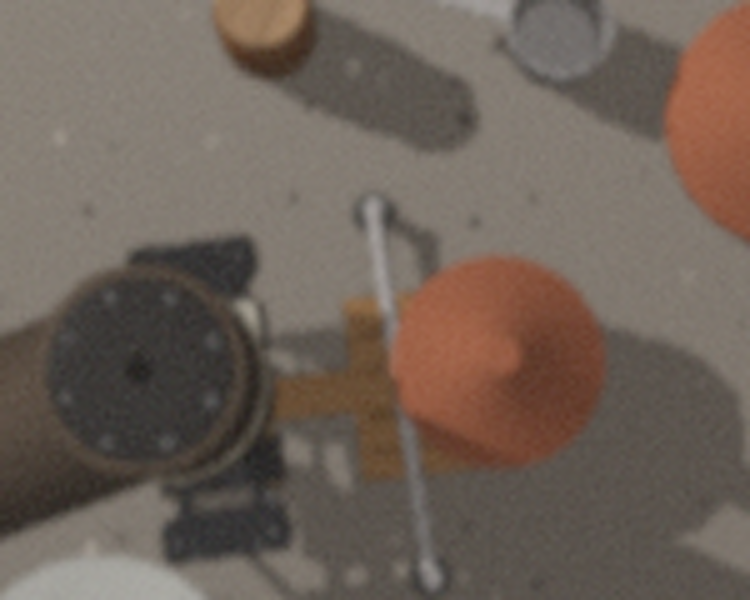

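>>> {"name": "apply_moves", "arguments": {"moves": [[0,0,0,0,0,0],[0,0,0,0,0,0],[0,0,0,0,0,0],[0,0,-0.05,0,0,0],[0.09,0,-0.05,0,0,0],[0.18,0,-0.05,0,0,0],[0.275,0,-0.05,0,0,0],[0.275,0,-0.03,0,0,0],[0.275,0,0,0,0,0],[0.275,0,0,0,0,0],[0.275,0,0,0,0,0]], "hand": -1}}

```text
time_s: 7.52
tcp_pos: [0.5372, -0.0546, 0.0019]
eef_rot: [179.9, -0.1, -82.4]
contact_force: [0.0, -0.2, 0.1]
gripper_width: 0.0876
```

```bash
python3 g.py .530 -.006 .003 -82.4;python3 - <<'E'
from h import *
for n in("scene","top"):
    p,d=imaging.capture(n); 
    if n=="scene": crop(p,240,120,130,130,5,"pics/g1.png")
    else: crop(p,240,140,150,120,5,"pics/g2.png")
E
```

```text
7.525 [ 0.5372 -0.0546  0.0019] [ 1.7987e+02 -9.0000e-02 -8.2360e+01] F [ 0.  -0.2  0.1] w 0.0876 q [ 15.1  22.6 -31.2   0.1 -36.3  -7.5]
[-0.245, 0.003, -0.006, 0.001, -0.001, 0.0]
```

View pics/g1.png

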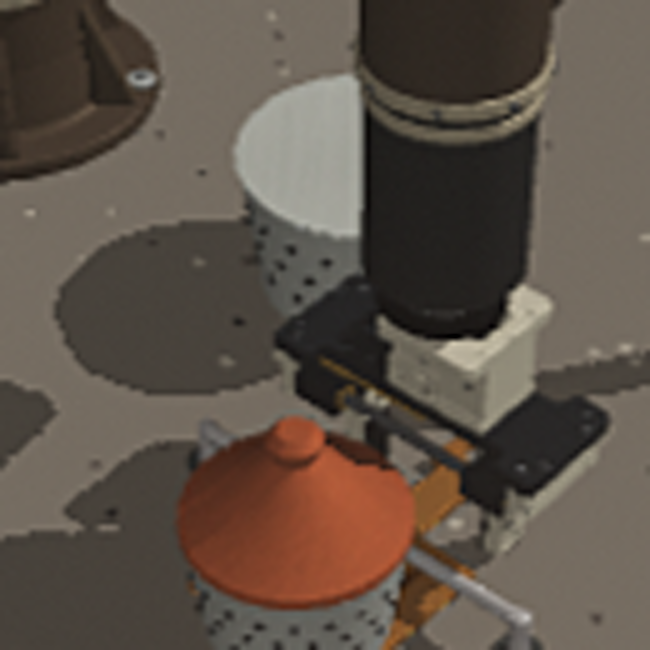

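View pics/g2.png

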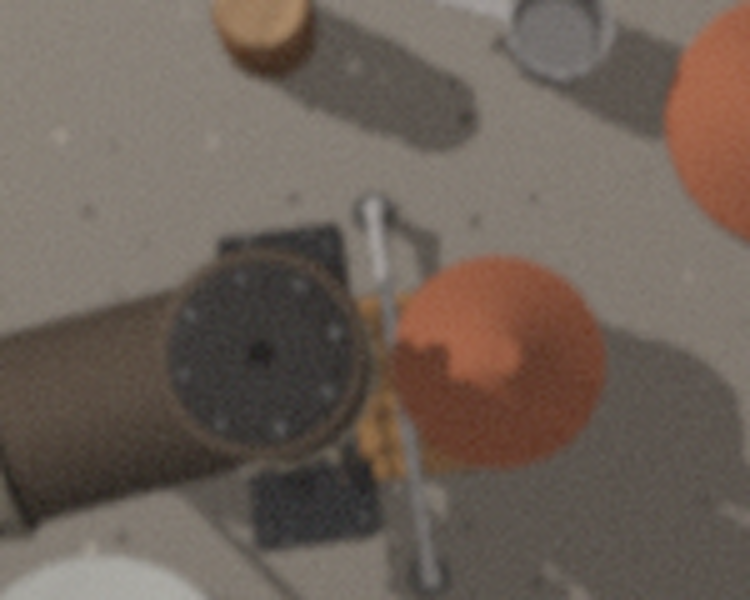

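>>> {"name": "apply_moves", "arguments": {"moves": [[0,0,0,0,0,0],[0,0,0,0,0,0],[0,0,0,0,0,0],[0,0,0,0,0,0],[0,0,0,0,0,0],[0,0,0,0,0,0],[0,0,0,0,0,0]], "hand": 1, "grip_force": 50}}

```text
time_s: 8.5
tcp_pos: [0.5371, -0.0546, 0.0021]
eef_rot: [179.9, -0.1, -82.4]
contact_force: [-0.9, -0.1, 0.4]
gripper_width: 0.027
```

```bash
python3 g.py .537 0 .002 -82.4
```

```text
8.5 [ 0.5371 -0.0546  0.0021] [ 1.7987e+02 -8.0000e-02 -8.2390e+01] F [-0.9 -0.1  0.4] w 0.027 q [ 15.1  22.6 -31.2   0.1 -36.3  -7.5]
[-0.271, -0.036, 0.0, 0.001, -0.001, 0.0]
```

>>> {"name": "apply_moves", "arguments": {"moves": [[-0.016,-0.002,0,0,0,0],[-0.032,-0.004,0,0,0,0],[-0.048,-0.006,0,0,0,0],[-0.064,-0.008,0,0,0,0],[-0.08,-0.01,0,0,0,0],[-0.096,-0.012,0,0,0,0],[-0.112,-0.014,0,0,0,0],[-0.128,-0.016,0,0,0,0],[-0.144,-0.018,0,0,0,0],[-0.16,-0.02,0,0,0,0],[-0.176,-0.022,0,0,0,0],[-0.19,-0.024,0,0,0,0]]}}

```text
time_s: 10.0
tcp_pos: [0.5363, -0.0174, 0.0021]
eef_rot: [179.8, -0.2, -82.4]
contact_force: [0.8, -7.9, 1.8]
gripper_width: 0.0271
```

>>> {"name": "apply_moves", "arguments": {"moves": [[-0.016,-0.002,0,0,0,0],[-0.032,-0.004,0,0,0,0],[-0.048,-0.006,0,0,0,0],[-0.064,-0.008,0,0,0,0],[-0.08,-0.01,0,0,0,0],[-0.096,-0.012,0,0,0,0],[-0.112,-0.014,0,0,0,0],[-0.128,-0.016,0,0,0,0],[-0.144,-0.018,0,0,0,0],[-0.16,-0.02,0,0,0,0],[-0.16,-0.02,0,0,0,0]]}}

```text
time_s: 11.38
tcp_pos: [0.5362, 0.0153, 0.0021]
eef_rot: [179.8, -0.1, -82.4]
contact_force: [-1.5, -0.7, 4.4]
gripper_width: 0.0271
```

```bash
python3 g.py .537 .05 .002 -82.4;python3 - <<'E'
from h import *
for n in("scene","top"):
    p,d=imaging.capture(n); 
    if n=="scene": crop(p,240,120,130,130,5,"pics/i1.png")
    else: crop(p,240,140,150,120,5,"pics/i2.png")
E
```

```text
11.375 [0.5362 0.0153 0.0021] [ 1.7982e+02 -1.4000e-01 -8.2380e+01] F [-1.5 -0.7  4.4] w 0.0271 q [ 22.7  22.4 -31.6   0.1 -36.2 -15.2]
[-0.171, -0.027, 0.0, 0.002, -0.002, 0.0]
```

View pics/i1.png

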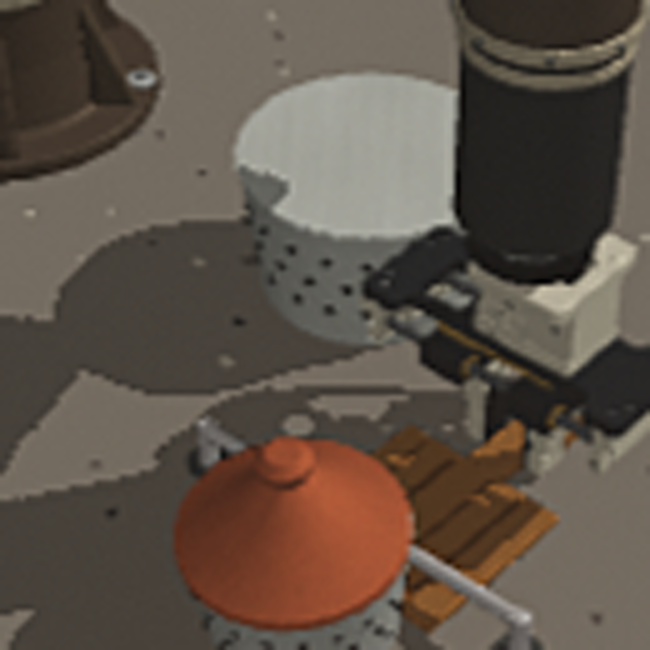

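View pics/i2.png

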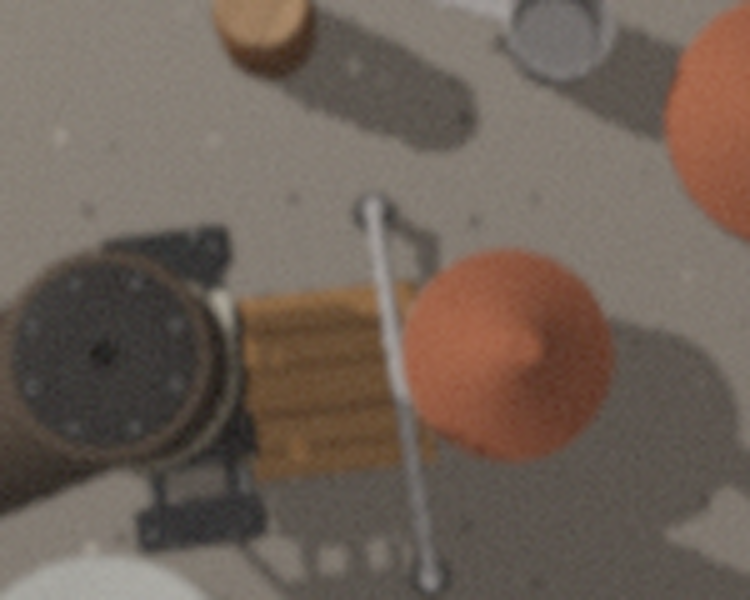

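```bash
python3 g.py .542 .06 .002 -82.4
```

```text
11.475 [0.5362 0.0153 0.0021] [ 1.7982e+02 -1.3000e-01 -8.2390e+01] F [-1.9  1.4  4.6] w 0.0272 q [ 22.6  22.4 -31.6   0.1 -36.2 -15.1]
[-0.218, -0.058, -0.0, 0.002, -0.001, 0.0]
```

>>> {"name": "apply_moves", "arguments": {"moves": [[-0.014,-0.004,0,0,0,0],[-0.028,-0.008,0,0,0,0],[-0.042,-0.012,0,0,0,0],[-0.056,-0.016,0,0,0,0],[-0.07,-0.02,0,0,0,0],[-0.09,-0.025,0,0,0,0],[-0.11,-0.03,0,0,0,0],[-0.13,-0.035,0,0,0,0],[-0.15,-0.04,0,0,0,0],[-0.17,-0.046,0,0,0,0],[-0.19,-0.052,0,0,0,0],[-0.21,-0.058,0,0,0,0]]}}

```text
time_s: 12.98
tcp_pos: [0.5421, 0.0585, 0.0021]
eef_rot: [179.8, -0.1, -82.4]
contact_force: [-0.4, -4.2, 6.8]
gripper_width: 0.027
```

>>> {"name": "apply_moves", "arguments": {"moves": [[-0.02,0,0,0,0,0],[-0.02,0,0,0,0,0]]}}

```text
time_s: 13.22
tcp_pos: [0.5418, 0.0632, 0.0021]
eef_rot: [179.8, -0.1, -82.4]
contact_force: [-0.5, 1.4, 4.0]
gripper_width: 0.0273
```

```bash
python3 g.py .54 .06 .25 -100;python3 - <<'E'
from h import *
for n in("scene","top"):
    p,d=imaging.capture(n); 
    if n=="scene": crop(p,240,140,130,130,5,"pics/j1.png")
    else: crop(p,220,140,150,120,5,"pics/j2.png")
E
```

```text
13.225 [0.5418 0.0632 0.0021] [ 1.7985e+02 -1.2000e-01 -8.2360e+01] F [-0.5  1.4  4. ] w 0.0273 q [ 27.3  23.  -30.4   0.1 -36.7 -19.7]
[0.017, 0.014, -1.239, 0.001, -0.002, 0.196]
```

View pics/j1.png

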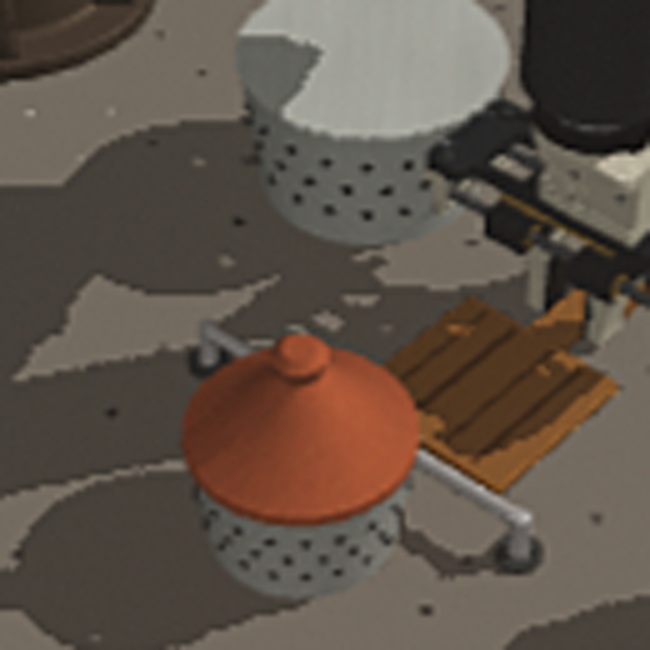

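View pics/j2.png

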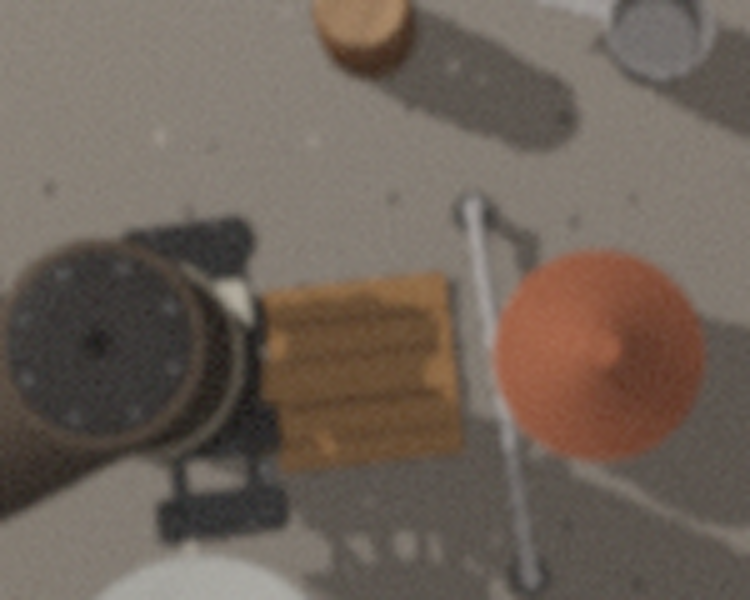

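>>> {"name": "apply_moves", "arguments": {"moves": [[0,0,-0.05,0,0,0],[0,0,-0.15,0,0,0],[0,0,-0.3,0,0,0],[0,0,-0.45,0,0,0],[0,0,-0.6,0,0,0],[0,0,-0.75,0,0,0],[0,0,-0.9,0,0,0],[0,0,-1,0,0,0],[0,0,-1,0,0,0]], "grip_force": 60}}

```text
time_s: 14.45
tcp_pos: [0.5428, 0.0638, 0.2036]
eef_rot: [-180.0, -0.0, -82.4]
contact_force: [-0.0, 0.3, -1.4]
gripper_width: 0.0267
```

```bash
python3 g.py .45 .12 .28 -120;python3 - <<'E'
from h import *
for n in("scene","top"):
    p,d=imaging.capture(n); cv2.imwrite(f"pics/{n}k.png",p)
    if n=="scene": crop(p,240,60,200,190,4,"pics/k1.png")
E
```

```text
14.45 [0.5428 0.0638 0.2036] [-1.7998e+02 -4.0000e-02 -8.2390e+01] F [-0.   0.3 -1.4] w 0.0267 q [ 27.3   9.4 -17.6   0.  -63.  -19.7]
[-0.34, 0.422, -0.382, -0.0, -0.0, 0.418]
```

View pics/k1.png

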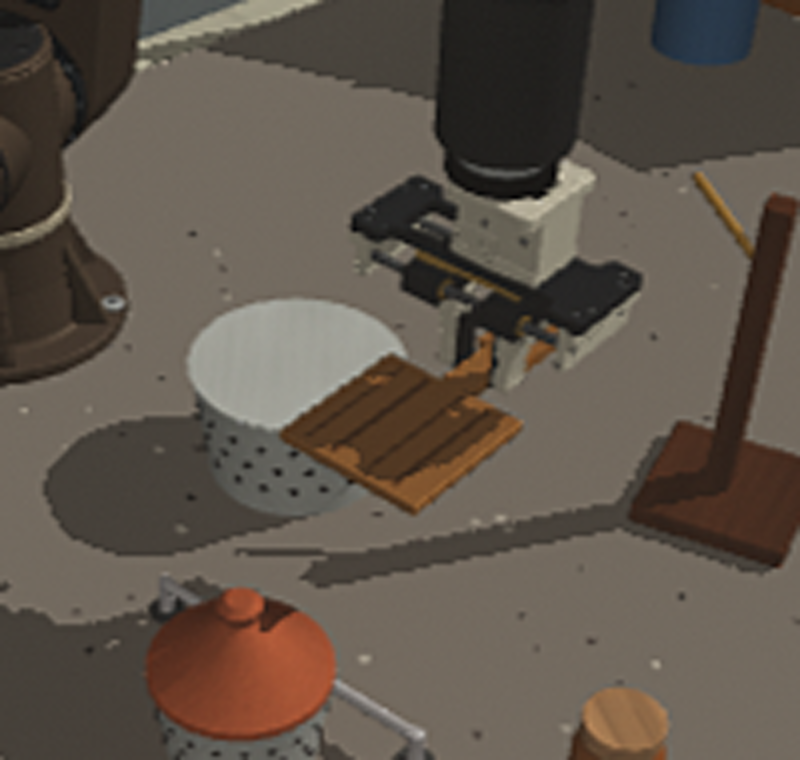

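```bash
python3 g.py .45 .15 .30 -157.5
```

```text
14.55 [0.5415 0.0634 0.2013] [ 1.7979e+02 -9.0000e-02 -8.2400e+01] F [-0.7 -0.4 -2. ] w 0.0271 q [ 27.3   9.6 -17.8   0.  -62.9 -19.7]
[-0.489, 0.398, -0.493, 0.001, -0.002, 0.834]
```

>>> {"name": "apply_moves", "arguments": {"moves": [[-0.07,0.05,-0.1,0,0,0.1],[-0.14,0.1,-0.2,0,0,0.2],[-0.21,0.16,-0.3,0,0,0.3],[-0.28,0.22,-0.4,0,0,0.4],[-0.35,0.28,-0.49,0,0,0.5],[-0.42,0.34,-0.49,0,0,0.6],[-0.49,0.4,-0.49,0,0,0.7],[-0.49,0.4,-0.49,0,0,0.8],[-0.49,0.4,-0.49,0,0,0.834],[-0.49,0.4,-0.49,0,0,0.834]]}}

```text
time_s: 15.8
tcp_pos: [0.4491, 0.15, 0.2982]
eef_rot: [-180.0, -0.3, -157.4]
contact_force: [0.0, 0.2, -1.9]
gripper_width: 0.0271
```

```bash
cat > peg.py <<'E'
import sys
from g import *
def pose(s_,tilt,tip,az=22.5,d=.055,off=.0024,root=None):
    """s_: distance of hole beyond the tip, outward along peg (negative=threaded). tilt: angle of tool z below horizontal (45= square to peg)"""
    a=np.radians(az);h=np.array([np.cos(a),np.sin(a),0]);k=np.array([0,0,1.])
    pegout=(-h+k)/np.sqrt(2)
    t=np.radians(tilt);z=np.cos(t)*h-np.sin(t)*k;px=np.sin(t)*h+np.cos(t)*k
    R2=R.from_matrix(np.stack([-px,np.cross(z,-px),z],1))
    hole=np.array(tip)+s_*pegout
    return hole+off*z-d*px,R2,hole
E
python3 - <<'E'
from peg import *
show()
p,R2,h=pose(.04,45,(.5542,.2754,.289));print(p,R2.as_euler('xyz',degrees=True),row(p,R2))
E
```

```text
15.8 [0.4491 0.15   0.2982] [-179.95   -0.34 -157.43] F [ 0.   0.2 -1.9] w 0.0271 q [ 4.230e+01 -1.100e+00 -1.660e+01 -1.000e-01 -7.480e+01 -1.097e+02]
[0.49370613 0.25034262 0.27669634] [ 180.    45.  -157.5] [-0.399, 0.378, 0.105, -0.0, -0.504, 0.001]
```

>>> {"name": "apply_moves", "arguments": {"moves": [[0,0,0,0,-0.1,0],[0,0,0,0,-0.2,0],[0,0,0,0,-0.3,0],[0,0,0,0,-0.4,0],[0,0,0,0,-0.5,0],[0,0,0,0,-0.504,0],[0,0,0,0,-0.504,0]]}}

```text
time_s: 16.68
tcp_pos: [0.4632, 0.1431, 0.3256]
eef_rot: [179.1, 42.5, -157.4]
contact_force: [0.1, -0.6, -2.5]
gripper_width: 0.027
```

Run:
```python
from peg import *
show()
p,R2,h=pose(.05,45,(.5542,.2754,.289));print(p,R2.as_euler('xyz',degrees=True),row(p,R2))
```

```text
16.675 [0.4632 0.1431 0.3256] [ 179.12   42.55 -157.36] F [ 0.1 -0.6 -2.5] w 0.027 q [  48.3  -27.9  -58.3   40.8  -25.3 -147.4]
[0.48717332 0.24763664 0.28376741] [ 180.    45.  -157.5] [-0.088, 0.43, 0.371, 0.011, -0.027, 0.001]
```

>>> {"name": "apply_moves", "arguments": {"moves": [[-0.02,0.1,0.1,0,0,0],[-0.04,0.2,0.2,0,0,0],[-0.06,0.3,0.3,0.01,-0.01,0],[-0.09,0.43,0.37,0.01,-0.03,0],[-0.09,0.43,0.37,0.01,-0.03,0],[-0.09,0.43,0.37,0.01,-0.03,0],[-0.09,0.43,0.37,0.01,-0.03,0]]}}

```text
time_s: 17.55
tcp_pos: [0.4982, 0.2512, 0.315]
eef_rot: [179.9, 42.5, -157.4]
contact_force: [-0.1, 0.1, -2.1]
gripper_width: 0.0273
```

Run:
```python
from peg import *
from h import *
show()
p,R2,h=pose(.05,45,(.5542,.2754,.289));print(p,R2.as_euler('xyz',degrees=True),row(p,R2))
for n in("scene","top"):
    p,d=imaging.capture(n); cv2.imwrite(f"pics/{n}l.png",p)
    if n=="scene": crop(p,330,20,130,130,5,"pics/l1.png")
    else: crop(p,120,130,150,120,5,"pics/l2.png")
```

```text
17.55 [0.4982 0.2512 0.315 ] [ 179.85   42.5  -157.38] F [-0.1  0.1 -2.1] w 0.0273 q [  46.3  -16.2  -58.3   63.8  -17.4 -170.6]
[0.48717332 0.24763664 0.28376741] [ 180.    45.  -157.5] [0.148, 0.004, 0.076, 0.003, -0.028, 0.001]
```

View pics/l1.png

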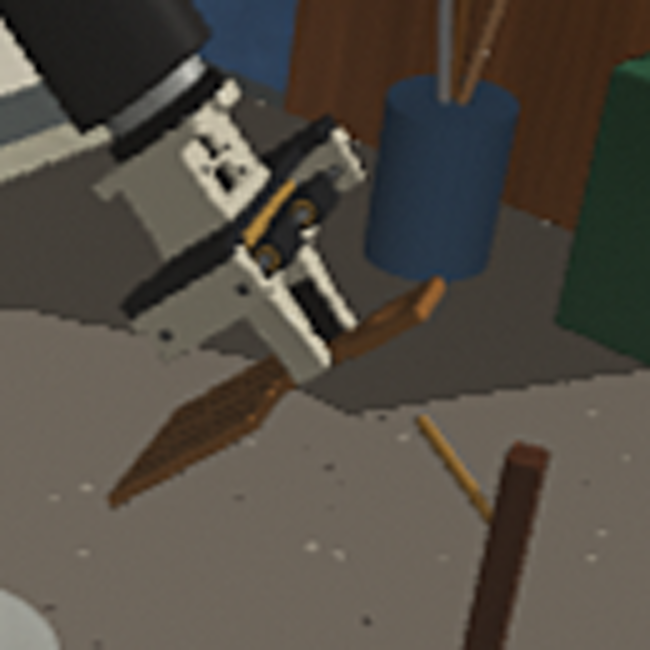

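View pics/l2.png

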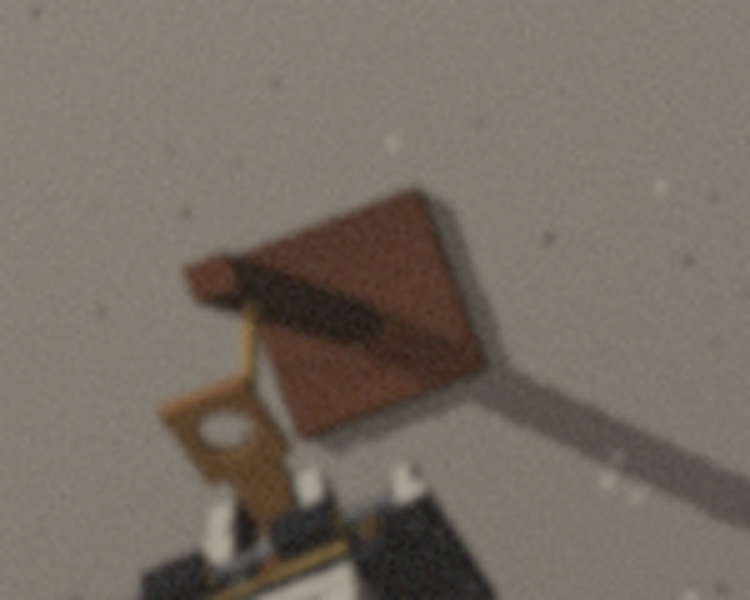

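```bash
cat > kin.py <<'E'
import numpy as np
from scipy.spatial.transform import Rotation as R
from scipy.optimize import least_squares
data=[([.2267,.6353,.2257],[180,0,-19.65],[86.868,20.59,.634,-.02,-70.138,-16.507]),
([.3003,.4664,.2512],[180,0,-40.5],[77.4,8.3,-12.5,0,-69.2,-27.9]),
([.3806,.2981,.2305],[179.9,0,-55.15],[61.4,2.1,-22.3,0,-65.7,-26.6]),
([.4504,.1269,.2304],[179.9,0,-75.2],[40,.5,-23.9,0,-65.7,-25.2]),
([.5355,-.0433,.1173],[179.6,-.1,-82.5],[16.3,13.6,-24.8,.1,-52,-8.9]),
([.5362,-.0461,.002],[179.9,-.1,-82.4],[16,22.5,-31.4,.1,-36.2,-8.5]),
([.5418,.0632,.0021],[179.85,-.1,-82.36],[27.3,23,-30.4,.1,-36.7,-19.7]),
([.5428,.0638,.2036],[180,0,-82.4],[27.3,9.4,-17.6,0,-63,-19.7]),
([.4491,.15,.2982],[-179.95,-.34,-157.43],[42.3,-1.1,-16.6,-.1,-74.8,-109.7]),
([.4632,.1431,.3256],[179.12,42.55,-157.36],[48.3,-27.9,-58.3,40.8,-25.3,-147.4]),
([.4982,.2512,.3150],[179.85,42.5,-157.38],[46.3,-16.2,-58.3,63.8,-17.4,-170.6])]
def e(ax,a):return R.from_euler(ax,a,degrees=True)
def fk(q,p,s4=1,s6=1):
    o,d1,a1,L1,L2,ez,Lt,o2,ex=p
    R1=e('z',q[0]);R2=R1*e('y',q[1]);R3=R2*e('y',-q[2]);R4=R3*e('x',s4*q[3]);R5=R4*e('y',-q[4])
    x=R1.apply([a1,o,d1])+R2.apply([ex,0,L1])+R3.apply([L2,0,ez])+R4.apply([0,o2,0])+R5.apply([Lt,0,0])
    # tool z=local x ; q4=0 down yaw=q1+q6-90
    M=np.array([[0,0,1],[1,0,0],[0,1,0]]).T # placeholder
    R6=R5*e('x',s6*q[5])
    return x,R6
def fit(s4):
    def f(p):return np.concatenate([fk(q,p,s4)[0]-x for x,_,q in data])
    s=least_squares(f,[-.19,.3,0,.4,.4,0,.3,0,0],loss='soft_l1',f_scale=.003);return s
if __name__=="__main__":
    for s4 in(1,-1):
        s=fit(s4);print(s4,s.cost,s.x.round(4));print((s.fun.reshape(-1,3)*1000).round(1).tolist())
        for s6 in(1,-1):
            for x,rp,q in data[-4:]:
                R6=fk(q,s.x,s4,s6)[1];C=R6.inv()*R.from_euler('xyz',rp,degrees=True);print(s6,C.as_matrix().round(2).tolist())
E
python3 kin.py
```

```text
1 0.000510790509684631 [-0.3762  0.2062 -0.0026  0.6016  0.4619 -0.0018  0.3839  0.1841  0.005 ]
[[0.5, -0.2, -1.4], [0.6, -0.4, -0.1], [0.4, -0.4, 0.3], [0.1, 0.4, 1.0], [0.2, 0.4, 0.5], [-0.3, 0.4, 0.1], [-0.1, 0.7, 0.3], [-0.3, 0.1, 0.1], [1.1, -0.8, 0.2], [-90.2, 80.8, 0.3], [2.9, -4.5, -1.4]]
1 [[-0.0, -0.0, 1.0], [-0.77, 0.63, 0.0], [-0.63, -0.77, -0.0]]
1 [[-0.0, -0.0, 1.0], [0.77, -0.64, -0.0], [0.64, 0.77, 0.0]]
1 [[0.18, 0.51, 0.84], [0.8, -0.58, 0.18], [0.58, 0.64, -0.51]]
1 [[0.16, 0.49, 0.86], [0.82, -0.54, 0.16], [0.54, 0.68, -0.49]]
-1 [[-0.0, -0.0, 1.0], [-1.0, 0.0, -0.0], [-0.0, -1.0, -0.0]]
-1 [[-0.0, -0.0, 1.0], [-1.0, 0.0, -0.0], [-0.0, -1.0, -0.0]]
-1 [[0.18, 0.51, 0.84], [-0.19, -0.82, 0.53], [0.97, -0.26, -0.05]]
-1 [[0.16, 0.49, 0.86], [0.61, -0.73, 0.31], [0.78, 0.47, -0.42]]
-1 1.1362725170922186e-06 [ 1.000e-04  2.005e-01 -8.000e-04  6.021e-01  4.646e-01 -9.000e-04
  3.791e-01 -1.919e-01  3.000e-04]
[[0.0, 0.2, -0.2], [0.4, -0.4, 0.1], [0.1, -0.4, -0.2], [-0.2, 0.5, 0.3], [0.4, -0.3, 0.2], [-0.2, -0.1, -0.1], [0.0, 0.2, 0.1], [-0.4, 0.3, 0.0], [0.0, 0.3, -0.2], [0.3, -0.2, 0.2], [-0.2, 0.2, -0.3]]
1 [[-0.0, -0.0, 1.0], [-0.77, 0.63, 0.0], [-0.63, -0.77, -0.0]]
1 [[-0.0, 0.0, 1.0], [0.77, -0.63, 0.0], [0.63, 0.77, -0.0]]
1 [[-0.0, -0.0, 1.0], [-0.42, -0.91, -0.0], [0.91, -0.42, -0.0]]
1 [[0.0, 0.0, 1.0], [-0.95, -0.32, 0.0], [0.32, -0.95, 0.0]]
-1 [[-0.0, -0.0, 1.0], [-1.0, 0.0, -0.0], [-0.0, -1.0, -0.0]]
-1 [[-0.0, 0.0, 1.0], [-1.0, 0.0, -0.0], [-0.0, -1.0, 0.0]]
-1 [[-0.0, -0.0, 1.0], [-1.0, -0.0, -0.0], [0.0, -1.0, -0.0]]
-1 [[0.0, 0.0, 1.0], [-1.0, 0.0, 0.0], [-0.0, -1.0, 0.0]]
```

```bash
cat > ik.py <<'E'
from kin import *
from peg import pose
P=fit(-1).x; C=R.from_matrix([[0,0,1],[-1,0,0],[0,-1,0]])
lo=np.array([-176.03,-82.01,-58.28,-173.87,-174.79,-173.66]);hi=np.array([176.03,121.73,71.71,95.51,-.11,173.66])
q0=np.array([46.3,-16.2,-58.0,63.8,-17.4,-170.6])
def FK(q):
    x,r6=fk(q,P,-1,-1);return x,r6*C
def ik(p,R2,qs=None,n=8,seed=0):
    g=np.random.default_rng(seed);best=None
    for i in range(n):
        q=np.clip(qs if (i==0 and qs is not None) else q0+g.normal(0,40,6),lo+1,hi-1)
        def f(q):
            x,r=FK(q);return np.r_[(x-p)*10,(R2.inv()*r).as_rotvec()]
        s=least_squares(f,q,bounds=(lo,hi),max_nfev=60)
        if best is None or s.cost<best.cost-1e-9:best=s
        if best.cost<1e-8:break
    return best.x,best.cost
E
python3 - <<'E'
from ik import *
tip=(.5542,.2754,.289)
for s in(.03,-.03):
  for az in(5,22.5,35,47):
    o=[]
    for t in(15,30,45,55,65):
        # pose keeps peg az 22.5 for hole position
        p0,_,hole=pose(s,45,tip); pp,R2,h2=pose(s,t,tip,az=az); p=pp-h2+hole
        q,c=ik(p,R2); o.append((t,'OK' if c<1e-6 else round(np.sqrt(c),2),q.round().astype(int).tolist() if c<1e-6 else ''))
    print(s,az,o)
E
```

```text
0.03 5 [(15, np.float64(0.11), ''), (30, np.float64(0.04), ''), (45, np.float64(0.11), ''), (55, np.float64(0.06), ''), (65, 'OK', [62, -6, -39, 29, -47, -164])]
0.03 22.5 [(15, 'OK', [-6, -1, -53, -138, -44, 65]), (30, np.float64(0.06), ''), (45, np.float64(0.09), ''), (55, 'OK', [54, -12, -53, 44, -25, -158]), (65, 'OK', [56, -9, -38, 21, -42, -137])]
0.03 35 [(15, np.float64(0.14), ''), (30, np.float64(0.04), ''), (45, np.float64(0.04), ''), (55, 'OK', [51, -13, -47, 24, -23, -125]), (65, 'OK', [51, -9, -34, 10, -41, -112])]
0.03 47 [(15, np.float64(0.2), ''), (30, np.float64(0.05), ''), (45, 'OK', [43, -12, -40, -11, -17, -77]), (55, 'OK', [44, -10, -35, -4, -30, -84]), (65, 'OK', [44, -7, -27, -2, -44, -86])]
-0.03 5 [(15, np.float64(0.12), ''), (30, np.float64(0.06), ''), (45, np.float64(0.06), ''), (55, np.float64(0.07), ''), (65, 'OK', [57, 0, -39, 32, -39, -165])]
-0.03 22.5 [(15, 'OK', [-6, 14, -56, -147, -57, 79]), (30, np.float64(0.0), ''), (45, np.float64(0.12), ''), (55, 'OK', [41, -5, -57, 65, -12, -170]), (65, 'OK', [52, -2, -38, 22, -34, -136])]
-0.03 35 [(15, 'OK', [-9, 12, -44, -123, -53, 61]), (30, 'OK', [20, -2, -31, -83, -13, 0]), (45, np.float64(0.07), ''), (55, 'OK', [46, -5, -49, 29, -13, -128]), (65, 'OK', [48, -2, -33, 10, -34, -110])]
-0.03 47 [(15, 'OK', [-9, 14, -35, -107, -57, 50]), (30, 'OK', [10, 2, -27, -80, -32, 8]), (45, 'OK', [37, -3, -33, -25, -16, -59]), (55, 'OK', [41, -3, -33, -8, -25, -78]), (65, 'OK', [42, 0, -27, -3, -39, -83])]
```

Run:
```python
from ik import *
from h import *
from plant import status
s=status.get_state();R1=R.from_euler('xyz',s['eef_rot'],degrees=True).as_matrix();tcp=s['tcp_pos']
hole=tcp-.0024*R1[:,2]-.055*R1[:,0];print("pred",hole,"pix",proj("top",hole))
u=(228.5)/5-.5+120;v=428.5/5-.5+130;print(u,v)
# intersect ray with paddle plane
o,d=ray("top",u,v);n=R1[:,2];p0=tcp-.0024*n;x=o+d*(n@(p0-o))/(n@d);print("meas",x,"tool coords",R1.T@(x-tcp))
def f(x,y):return (x+.5)/5-.5+120,(y+.5)/5-.5+130
print("tip/top",proj("top",(.5542,.2754,.289)),"scene",proj("scene",(.5542,.2754,.289)))
t=np.array(cv2.imread("pics/top0.png"));
# full res hue mask of brass
for n in("top","scene"):
    hsv=cv2.cvtColor(cv2.imread(f"pics/{n}0.png"),cv2.COLOR_BGR2HSV)
    m=cv2.inRange(hsv,(14,110,70),(30,255,255)); r=(slice(185,215),slice(155,185)) if n=="top" else (slice(98,130),slice(405,435))
    ys,xs=np.nonzero(m[r]);ys=ys+r[0].start;xs=xs+r[1].start
    for y in sorted(set(ys)):print(n,y,xs[ys==y].min(),xs[ys==y].max())
```

```text
pred [0.53413621 0.26634405 0.35466655] pix (np.float64(163.21076397456466), np.float64(213.78918026140173))
165.2 215.2
meas [0.53085472 0.26285959 0.35064611] tool coords [-0.04906293 -0.00195572 -0.0024    ]
tip/top (np.float64(169.0653624001942), np.float64(207.33112543346292)) scene (np.float64(413.51391236277436), np.float64(104.24443392814123))
top 192 169 170
top 193 170 170
top 194 169 170
top 195 169 171
top 196 169 171
top 197 169 171
top 198 169 170
top 199 169 170
top 200 169 170
top 201 169 169
top 202 169 179
top 203 169 170
top 204 169 170
top 205 169 170
top 207 169 169
scene 103 414 415
scene 104 413 415
scene 105 414 416
scene 106 415 417
scene 107 415 418
scene 108 416 418
scene 109 417 419
scene 110 417 420
scene 111 418 420
scene 112 419 421
scene 113 420 422
scene 114 420 422
scene 115 421 423
scene 116 422 424
scene 117 422 425
scene 118 423 425
scene 119 424 426
scene 120 424 426
scene 121 425 427
scene 122 426 428
scene 123 427 427
scene 124 427 427
```

```bash
cat >> peg.py <<'E'
TIP=np.array([.5545,.2757,.289])
def tgt(s_,tilt,az,d=.0495,ly=-.002,tip=TIP):
    hole=pose(s_,45,tip)[2]
    p,R2,h2=pose(0,tilt,tip,az=az,d=d)
    return p-h2+hole-ly*R2.as_matrix()[:,1],R2
E
python3 - <<'E'
from ik import *
from peg import *
q=None
for s,t,az in((.06,65,22),(.06,62,45),(.06,47,46),(.03,47,46),(0,47,46),(-.04,47,46),(-.042,35,46),(-.045,25,46)):
    p,R2=tgt(s,t,az);q,c=ik(p,R2,q);print(s,t,az,p.round(4),q.round(1),c<1e-6, row(p,R2))
show()
E
```

```text
0.06 65 22 [0.4739 0.2449 0.3083] [  58.3  -11.5  -36.7   20.4  -46.  -138.1] True [0.117, 0.017, -0.057, 0.006, 0.195, 0.006]
0.06 62 45 [0.4838 0.2308 0.3061] [ 47.3 -11.4 -30.8   1.6 -42.7 -93.2] True [0.111, -0.067, -0.037, -0.142, 0.16, -0.203]
0.06 47 46 [0.4899 0.236  0.2959] [ 46.7 -16.1 -42.9   1.5 -20.2 -91.9] True [0.117, -0.055, 0.026, -0.175, -0.004, -0.191]
0.03 47 46 [0.5095 0.2441 0.2747] [ 44.9 -11.9 -41.5  -2.5 -17.4 -86.8] True [0.111, -0.056, 0.176, -0.175, -0.004, -0.191]
0 47 46 [0.5291 0.2522 0.2535] [ 43.   -7.7 -39.4  -7.6 -15.5 -80.5] True [0.104, -0.056, 0.326, -0.175, -0.004, -0.191]
-0.04 47 46 [0.5552 0.263  0.2252] [ 40.4  -2.1 -35.5 -15.7 -14.3 -70.6] True [0.096, -0.057, 0.526, -0.175, -0.004, -0.191]
-0.042 35 46 [0.5621 0.2694 0.2174] [ 21.5   0.7 -26.7 -63.9 -22.2 -13.2] True [0.09, -0.041, 0.585, -0.194, -0.136, -0.172]
-0.045 25 46 [0.5694 0.2758 0.2113] [  2.7   6.4 -29.3 -93.8 -38.5  26.6] True [0.076, -0.026, 0.638, -0.209, -0.246, -0.155]
17.65 [0.4982 0.2514 0.3157] [ 179.82   42.56 -157.4 ] F [ 0.5  1.3 -1.1] w 0.0273 q [  46.3  -16.2  -58.2   63.8  -17.4 -170.6]
```

>>> {"name": "apply_moves", "arguments": {"moves": [[0.06,0.01,-0.06,0,0.07,0],[0.12,0.02,-0.06,0,0.14,0],[0.12,0.02,-0.06,0,0.195,0],[0.12,0.02,-0.06,0,0.195,0],[0.12,0.02,-0.06,0,0.195,0],[0.11,-0.02,-0.05,-0.07,0.18,-0.1],[0.11,-0.07,-0.04,-0.14,0.16,-0.2],[0.11,-0.07,-0.04,-0.14,0.16,-0.2],[0.11,-0.07,-0.04,-0.14,0.16,-0.2]]}}

```text
time_s: 18.77
tcp_pos: [0.4841, 0.2276, 0.3064]
eef_rot: [-179.9, 28.0, -135.6]
contact_force: [0.3, -0.6, -2.1]
gripper_width: 0.0271
```

Run:
```python
from peg import *
show()
for a in((.06,62,45),(.06,47,46)):print(row(*tgt(*a)))
```

```text
18.775 [0.4841 0.2276 0.3064] [-179.93   28.03 -135.58] F [ 0.3 -0.6 -2.1] w 0.0271 q [ 47.2 -11.6 -31.1   2.  -42.6 -94. ]
[-0.008, 0.013, 0.006, -0.004, 0.0, -0.006]
[-0.019, 0.01, 0.07, -0.011, -0.166, -0.014]
```

>>> {"name": "apply_moves", "arguments": {"moves": [[-0.01,0,0.03,0,-0.08,0],[-0.02,0.01,0.07,-0.01,-0.165,-0.014],[-0.02,0.01,0.07,-0.01,-0.165,-0.014],[-0.02,0.01,0.07,-0.01,-0.165,-0.014]]}}

```text
time_s: 19.27
tcp_pos: [0.4902, 0.2362, 0.2969]
eef_rot: [-179.9, 42.8, -134.0]
contact_force: [-0.3, 0.3, -1.0]
gripper_width: 0.0272
```

Run:
```python
from peg import *
from h import *
show()
for n in("top","scene"):
    p,d=imaging.capture(n); cv2.imwrite(f"pics/{n}m.png",p)
    if n=="scene": crop(p,330,40,130,130,5,"pics/m1.png")
    else: crop(p,120,150,120,80,6,"pics/m2.png")
```

```text
19.275 [0.4902 0.2362 0.2969] [-179.88   42.81 -134.02] F [-0.3  0.3 -1. ] w 0.0272 q [ 46.9 -16.1 -42.9   2.2 -20.4 -92.7]
```

View pics/m1.png

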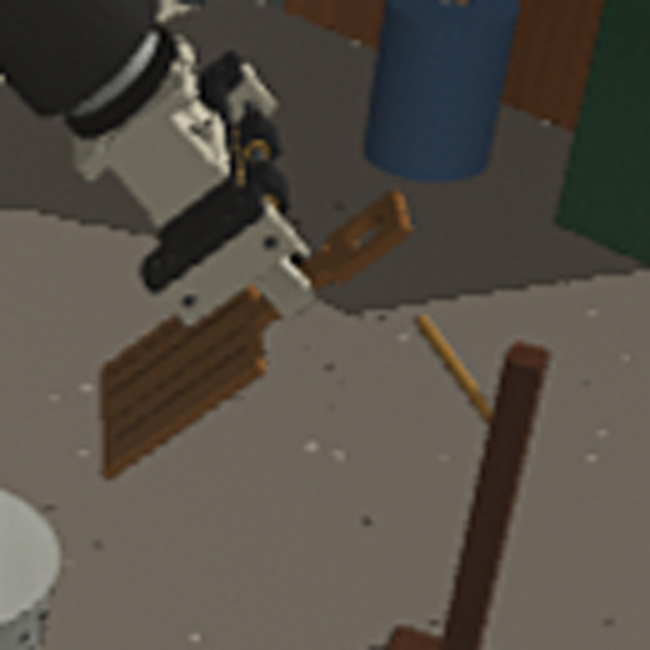

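View pics/m2.png

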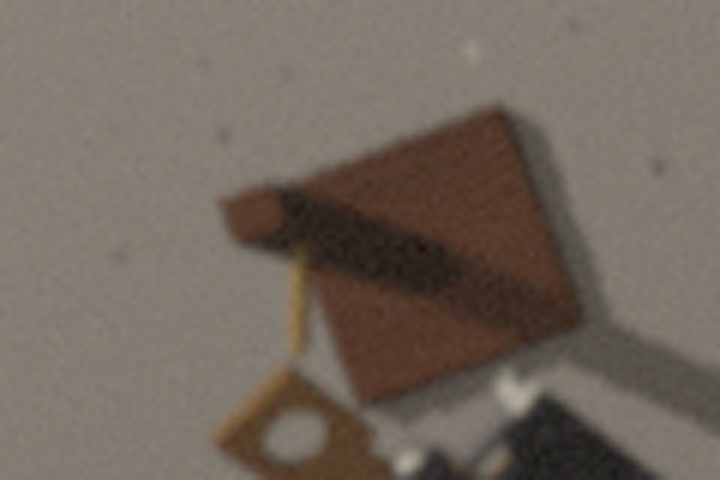

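Run:
```python
from peg import *
from h import *
s=status.get_state();R1=R.from_euler('xyz',s['eef_rot'],degrees=True).as_matrix();tcp=s['tcp_pos']
x=tri(("top",168.9,221.6),("scene",401.6,87.0));print("tri",x,R1.T@(x-tcp))
o,d=ray("top",168.9,221.6);n=R1[:,2];p0=tcp-.0024*n;y=o+d*(n@(p0-o))/(n@d);print("top",y,R1.T@(y-tcp))
tip=tri(("top",169.4,207.4),("scene",414.4,103.6));print("tip",tip)
root=tri(("top",169.9,191.7),("scene",427.6,123.6));
u=np.array([-.653,-.271,.707]);v=x-TIP;print("s",v@u,"perp",v-(v@u)*u)
```

```text
tri [0.51498923 0.25806217 0.33576484] [-0.04987652 -0.00281696 -0.00632421]
top [0.5156913  0.25995763 0.3321267 ] [-0.0487577  -0.00199803 -0.0024    ]
tip [0.55512984 0.27497882 0.29141479]
s 0.06364312806765976 perp [ 0.00204819 -0.00039055  0.00176915]
```

Run:
```python
from peg import *
for a in((.03,47,46),(.0,47,46),(-.02,47,46)):print(row(*tgt(*a)))
```

```text
[0.009, -0.042, 0.145, -0.001, -0.001, -0.0]
[0.01, -0.084, 0.289, -0.001, -0.001, -0.0]
[0.011, -0.112, 0.385, -0.001, -0.001, -0.0]
```

>>> {"name": "apply_moves", "arguments": {"moves": [[0.005,-0.02,0.07,0,0,0],[0.01,-0.04,0.145,0,0,0],[0.01,-0.06,0.22,0,0,0],[0.01,-0.084,0.285,0,0,0],[0.01,-0.084,0.285,0,0,0]]}}

```text
time_s: 20.0
tcp_pos: [0.5296, 0.2522, 0.2524]
eef_rot: [-179.9, 42.7, -134.1]
contact_force: [-0.2, -0.3, -1.3]
gripper_width: 0.0271
```

Run:
```python
from peg import *
from h import *
show()
for a in((.0,47,46),(-.02,47,46),(-.04,47,46)):print(row(*tgt(*a)))
for n in("top","scene"):
    p,d=imaging.capture(n); cv2.imwrite(f"pics/{n}n.png",p)
    if n=="scene": crop(p,350,60,100,80,7,"pics/n1.png")
    else: crop(p,140,170,80,60,9,"pics/n2.png")
```

```text
20.0 [0.5296 0.2522 0.2524] [-179.94   42.7  -134.09] F [-0.2 -0.3 -1.3] w 0.0271 q [ 43.2  -7.5 -39.6  -6.6 -15.3 -81.6]
[-0.002, 0.002, -0.005, -0.001, -0.003, -0.001]
[-0.002, -0.026, 0.091, -0.001, -0.003, -0.001]
[-0.002, -0.054, 0.187, -0.001, -0.003, -0.001]
```

View pics/n1.png

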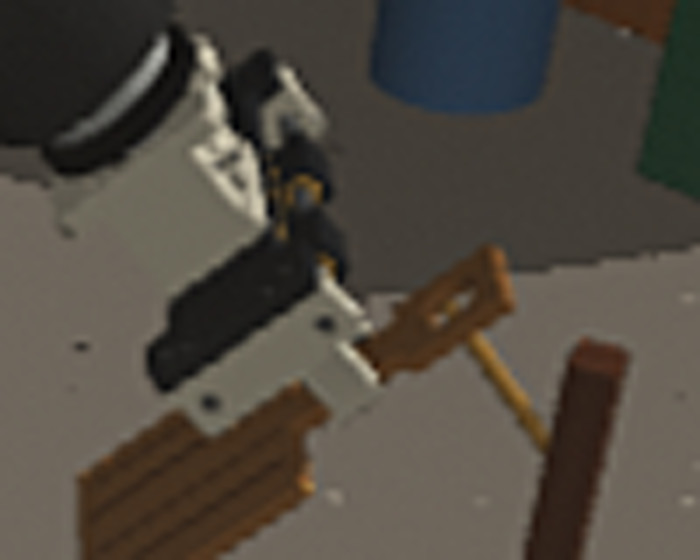

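View pics/n2.png

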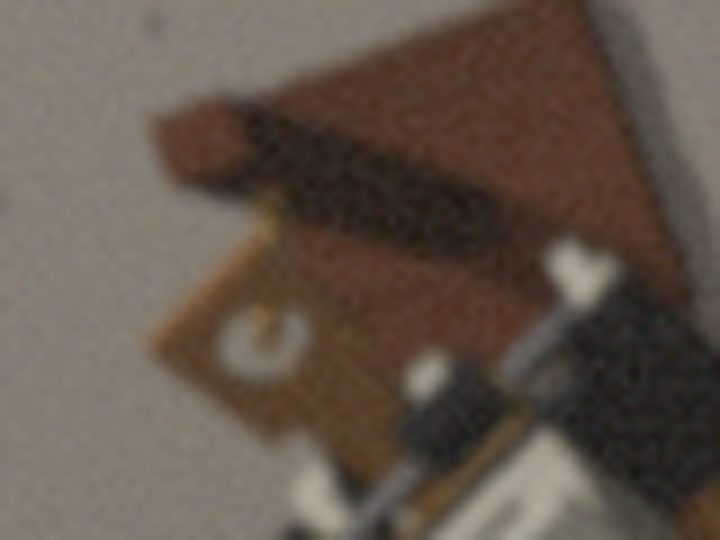

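>>> {"name": "apply_moves", "arguments": {"moves": [[0,-0.015,0.05,0,0,0],[0,-0.027,0.095,0,0,0],[0,-0.04,0.14,0,0,0],[0,-0.047,0.165,0,0,0],[0,-0.047,0.165,0,0,0]]}}

```text
time_s: 20.72
tcp_pos: [0.5515, 0.2615, 0.2291]
eef_rot: [-179.9, 42.8, -134.1]
contact_force: [-0.4, -0.6, -1.4]
gripper_width: 0.0271
```

Run:
```python
from peg import *
from h import *
show()
for a in((-.035,47,46),(-.038,40,46),(-.04,35,46),(-.042,30,46),(-.045,25,46)):print(row(*tgt(*a)))
for n in("top","scene"):
    p,d=imaging.capture(n); cv2.imwrite(f"pics/{n}o.png",p)
    if n=="scene": crop(p,350,60,100,80,7,"pics/o1.png")
    else: crop(p,140,170,80,60,9,"pics/o2.png")
```

```text
20.725 [0.5515 0.2615 0.2291] [-179.92   42.77 -134.06] F [-0.4 -0.6 -1.4] w 0.0271 q [ 41.1  -2.9 -36.5 -13.2 -14.1 -73.7]
[-0.0, -0.001, 0.003, -0.001, -0.003, -0.001]
[-0.004, -0.005, 0.047, -0.001, -0.08, -0.0]
[-0.008, -0.008, 0.078, -0.001, -0.136, -0.0]
[-0.015, -0.01, 0.108, -0.001, -0.191, -0.0]
[-0.023, -0.015, 0.143, -0.001, -0.247, -0.0]
```

View pics/o1.png

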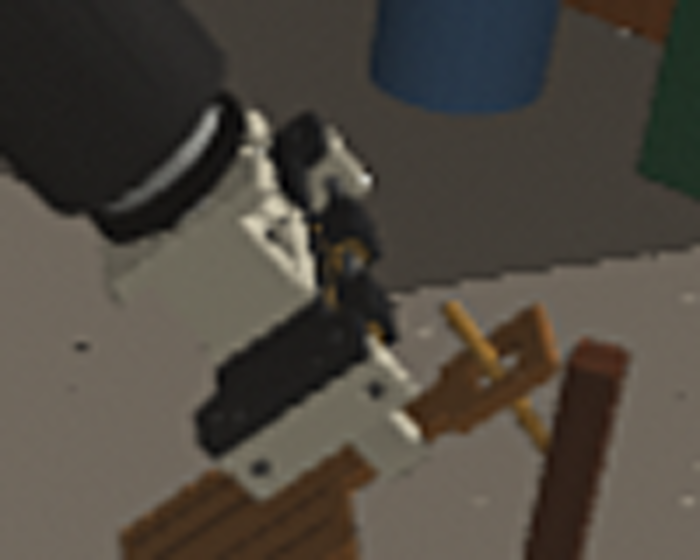

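View pics/o2.png

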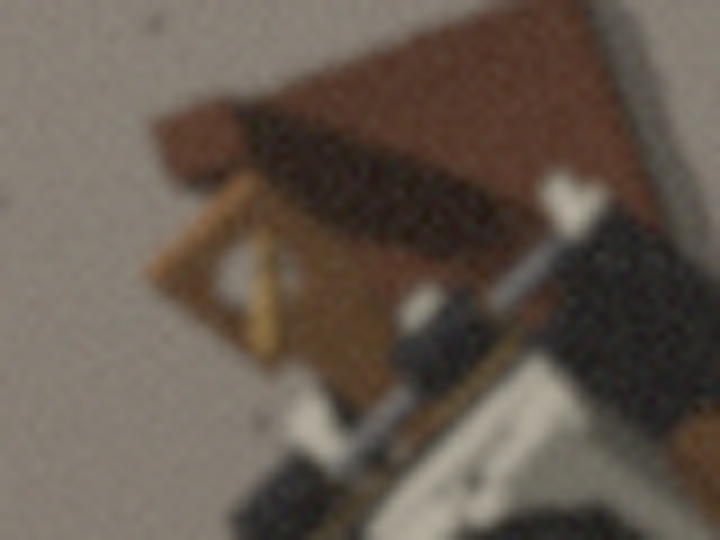

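>>> {"name": "apply_moves", "arguments": {"moves": [[0,-0.001,0.01,0,-0.02,0],[-0.001,-0.002,0.02,0,-0.035,0],[-0.002,-0.003,0.03,0,-0.05,0],[-0.003,-0.004,0.04,0,-0.065,0],[-0.004,-0.005,0.047,0,-0.08,0],[-0.004,-0.005,0.047,0,-0.08,0],[-0.004,-0.005,0.047,0,-0.08,0]]}}

```text
time_s: 21.7
tcp_pos: [0.557, 0.2654, 0.2235]
eef_rot: [-179.9, 50.0, -134.0]
contact_force: [-0.5, 0.2, -1.1]
gripper_width: 0.0268
```

Run:
```python
from peg import *
show()
for a in((-.038,40,46),(-.04,35,46),(-.042,30,46),(-.045,25,46)):print(row(*tgt(*a)))
```

```text
21.7 [0.557  0.2654 0.2235] [-179.86   49.99 -134.02] F [-0.5  0.2 -1.1] w 0.0268 q [ 33.3  -1.5 -30.7 -40.  -14.9 -42.7]
[0.002, 0.001, 0.004, -0.002, -0.0, -0.0]
[0.001, -0.001, 0.035, -0.002, -0.056, -0.0]
[-0.001, -0.004, 0.066, -0.002, -0.111, 0.0]
[-0.005, -0.008, 0.101, -0.002, -0.167, 0.0]
```

Tracks well; continue to 25°.

>>> {"name": "apply_moves", "arguments": {"moves": [[0,0,0.012,0,-0.02,0],[0,0,0.024,0,-0.038,0],[0,-0.001,0.035,0,-0.056,0],[0,-0.002,0.045,0,-0.075,0],[0,-0.003,0.055,0,-0.093,0],[-0.001,-0.004,0.066,0,-0.111,0],[-0.002,-0.005,0.077,0,-0.13,0],[-0.004,-0.007,0.09,0,-0.15,0],[-0.005,-0.008,0.1,0,-0.167,0],[-0.005,-0.008,0.1,0,-0.167,0],[-0.005,-0.008,0.1,0,-0.167,0]]}}

```text
time_s: 23.08
tcp_pos: [0.5691, 0.2755, 0.2112]
eef_rot: [-179.8, 64.9, -133.9]
contact_force: [-0.1, 0.1, -0.6]
gripper_width: 0.027
```

Run:
```python
from peg import *
from h import *
from ik import ik
show()
for a in((-.045,25,46),(-.045,17,46),(-.05,12,46)):
    p,R2=tgt(*a);q,c=ik(p,R2,status.get_state()['joints']);print(row(p,R2),q.round(1),c<1e-6)
for n in("top","scene"):
    p,d=imaging.capture(n); cv2.imwrite(f"pics/{n}p.png",p)
    if n=="scene": crop(p,350,60,100,100,6,"pics/p1.png")
    else: crop(p,140,170,80,60,9,"pics/p2.png")
```

```text
23.075 [0.5691 0.2755 0.2112] [-179.76   64.94 -133.89] F [-0.1  0.1 -0.6] w 0.027 q [  2.9   6.3 -29.3 -93.9 -38.2  26.5]
[-0.002, -0.001, 0.002, -0.002, -0.001, 0.001] [  2.7   6.4 -29.3 -93.8 -38.5  26.6] True
[-0.006, -0.0, 0.036, -0.001, -0.09, 0.001] [  -6.4   13.3  -33.9 -106.8  -52.4   47.2] True
[-0.002, -0.007, 0.079, -0.001, -0.145, 0.001] [  -9.9   19.5  -36.3 -112.5  -61.3   57.9] True
```

View pics/p1.png

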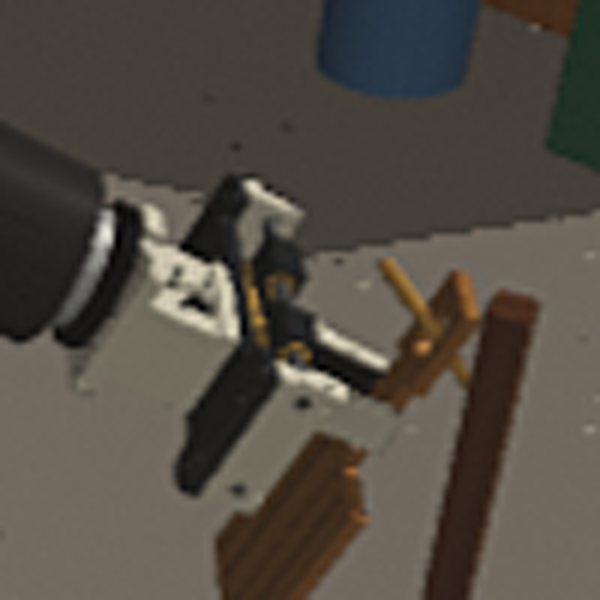

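View pics/p2.png

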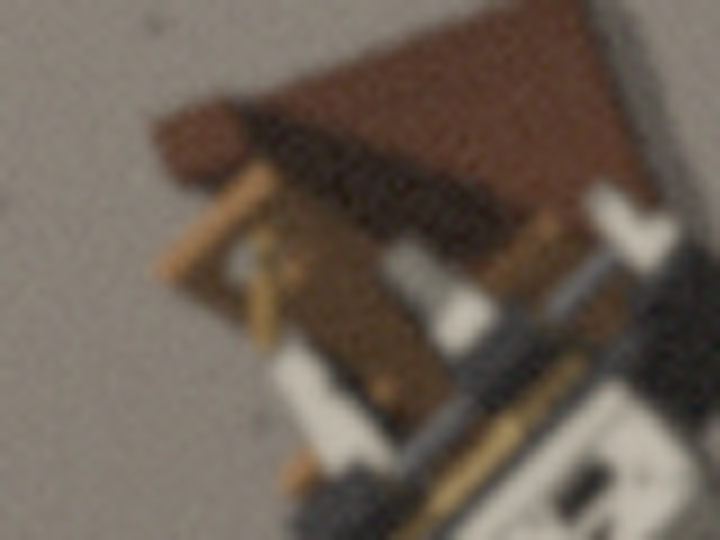

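Run:
```python
from peg import *
from ik import ik
for a in((-.047,20,46),(-.05,15,44)):
  for dz in(0,.004):
    p,R2=tgt(*a);p=p-[0,0,dz];q,c=ik(p,R2,status.get_state()['joints']);print(row(p,R2),q.round(1),c<1e-6)
```

```text
[0.003, -0.004, 0.032, -0.001, -0.055, 0.001] [  -3.5   10.7  -32.2 -103.   -47.2   40.6] True
[0.022, -0.004, 0.04, -0.001, -0.055, 0.001] [  -3.8   11.3  -32.4 -103.5  -47.6   41.6] True
[0.005, -0.007, 0.067, 0.02, -0.111, 0.009] [  -8.    15.8  -36.3 -112.2  -55.3   54. ] True
[0.023, -0.007, 0.075, 0.02, -0.111, 0.009] [  -8.2   16.5  -36.5 -112.6  -55.8   54.9] True
```

>>> {"name": "apply_moves", "arguments": {"moves": [[0,-0.001,0.011,0,-0.02,0],[0,-0.002,0.022,0,-0.04,0],[0.003,-0.004,0.032,0,-0.055,0],[0.003,-0.005,0.044,0.007,-0.075,0.003],[0.004,-0.006,0.056,0.014,-0.095,0.006],[0.005,-0.007,0.067,0.02,-0.111,0.009],[0.005,-0.007,0.067,0.02,-0.111,0.009],[0.005,-0.007,0.067,0.02,-0.111,0.009]]}}

```text
time_s: 24.18
tcp_pos: [0.5783, 0.2836, 0.2054]
eef_rot: [-179.9, 75.0, -135.9]
contact_force: [-0.2, 0.2, -1.7]
gripper_width: 0.0269
```

>>> {"name": "apply_moves", "arguments": {"moves": [[0.005,0,0.002,0,0,0],[0.01,0,0.003,0,0,0],[0.015,0,0.004,0,0,0],[0.015,0,0.004,0,0,0]]}}

```text
time_s: 24.68
tcp_pos: [0.5783, 0.2836, 0.2022]
eef_rot: [-179.9, 75.0, -135.9]
contact_force: [0.6, 0.8, -2.2]
gripper_width: 0.0271
```

Run:
```python
from peg import *
from h import *
show()
for n in("top","scene"):
    p,d=imaging.capture(n); cv2.imwrite(f"pics/{n}q.png",p)
    if n=="scene": crop(p,350,60,100,100,6,"pics/q1.png")
    else: crop(p,140,170,80,60,9,"pics/q2.png")
```

```text
24.675 [0.5783 0.2836 0.2022] [-179.94   74.97 -135.94] F [ 0.6  0.8 -2.2] w 0.0271 q [  -8.    16.2  -36.4 -112.5  -55.5   54.6]
```

View pics/q1.png

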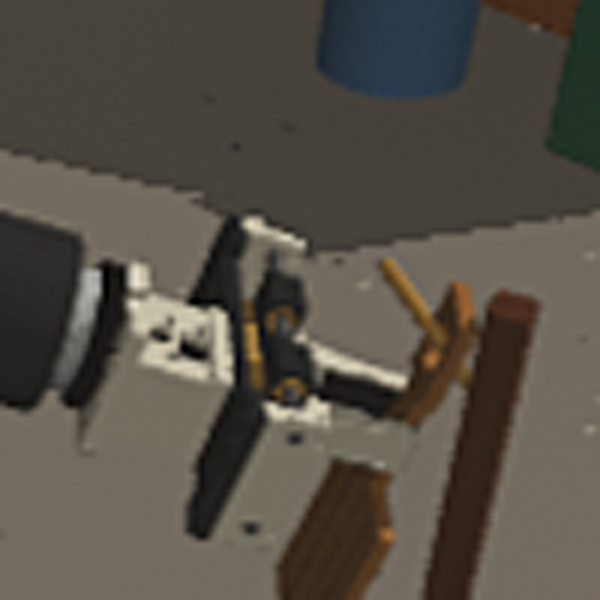

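View pics/q2.png

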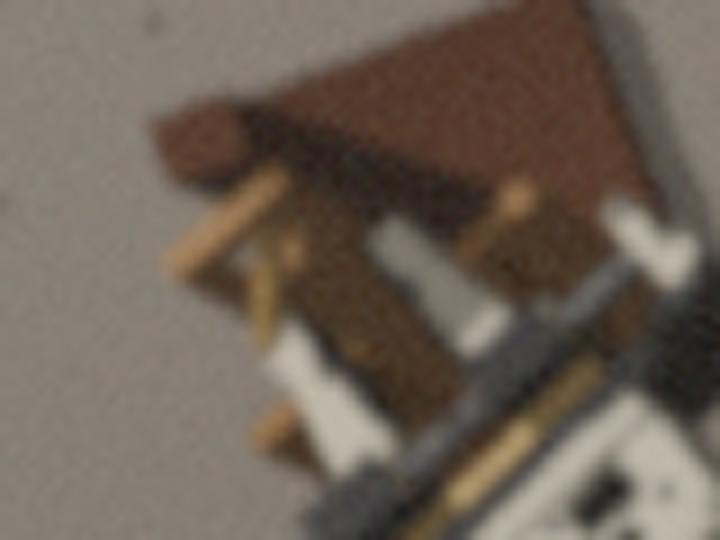

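>>> {"name": "apply_moves", "arguments": {"moves": [[0.005,0,0.001,0,0,0],[0.01,0,0.002,0,0,0],[0.015,0,0.004,0,0,0],[0.015,0,0.004,0,0,0]]}}

```text
time_s: 25.28
tcp_pos: [0.5784, 0.2835, 0.1989]
eef_rot: [180.0, 75.0, -136.0]
contact_force: [0.2, 0.3, -1.5]
gripper_width: 0.0271
```

>>> {"name": "apply_moves", "arguments": {"moves": [[0,0,0,0,0,0],[0,0,0,0,0,0],[0,0,0,0,0,0],[0,0,0,0,0,0],[0,0,0,0,0,0],[0,0,0,0,0,0]], "hand": -1, "grip_force": 10}}

```text
time_s: 26.02
tcp_pos: [0.5784, 0.2835, 0.199]
eef_rot: [180.0, 75.0, -136.0]
contact_force: [-0.3, -1.2, -0.6]
gripper_width: 0.0815
```

Run:
```python
from peg import *
from h import *
show()
for n in("top","scene"):
    p,d=imaging.capture(n); cv2.imwrite(f"pics/{n}r.png",p)
    if n=="scene": crop(p,350,60,100,100,6,"pics/r1.png")
    else: crop(p,140,170,80,60,9,"pics/r2.png")
```

```text
26.025 [0.5784 0.2835 0.199 ] [ 179.99   74.96 -136.01] F [-0.3 -1.2 -0.6] w 0.0815 q [  -8.2   16.8  -36.6 -112.8  -55.8   55.3]
```

View pics/r1.png

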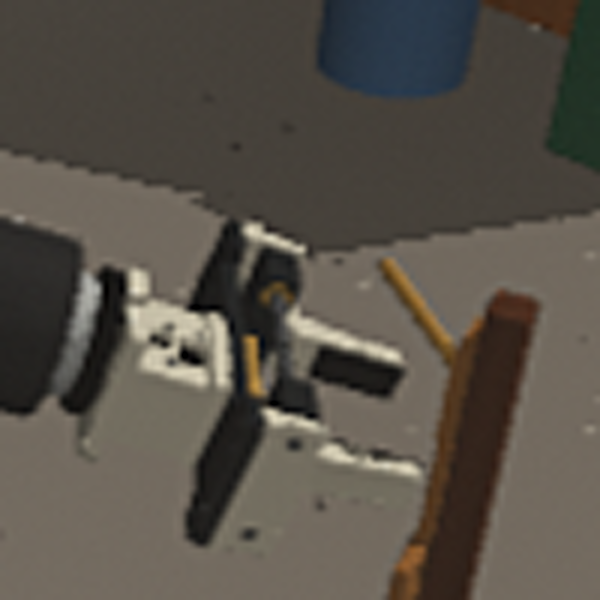

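View pics/r2.png

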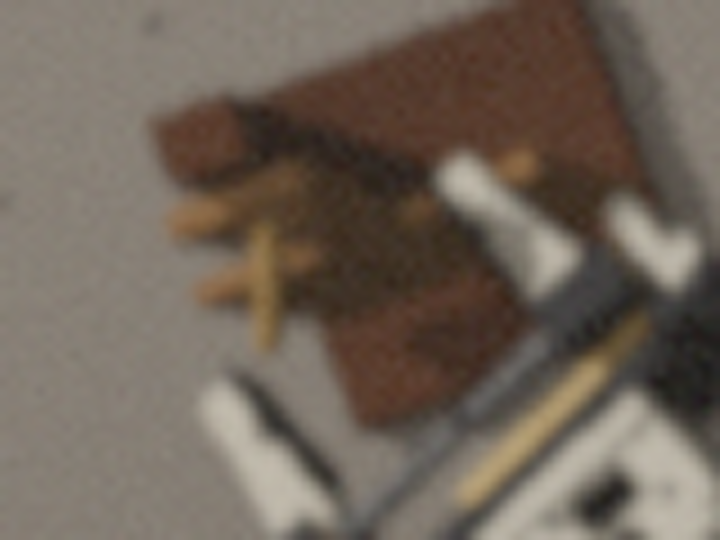

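Run:
```python
from g import *
from ik import ik
s=status.get_state();R1=R.from_euler('xyz',s['eef_rot'],degrees=True);q=s['joints']
for b in(.02,.05,.08,.11):
    p=s['tcp_pos']-b*R1.as_matrix()[:,2];q,c=ik(p,R1,q);print(b,q.round(1),c<1e-6)
```

```text
0.02 [ -10.    15.1  -37.7 -110.7  -56.6   54.1] True
0.05 [ -12.7   12.4  -39.1 -107.4  -57.8   52. ] True
0.08 [ -15.6    9.6  -40.3 -103.9  -59.1   49.6] True
0.11 [ -18.7    6.8  -41.3 -100.3  -60.7   47.1] True
```

>>> {"name": "apply_moves", "arguments": {"moves": [[0,0,-0.04,0,0,0],[0,0,-0.08,0,0,0],[0,0,-0.14,0,0,0],[0,0,-0.2,0,0,0],[0,0,-0.28,0,0,0],[0,0,-0.36,0,0,0],[0,0,-0.45,0,0,0],[0,0,-0.52,0,0,0],[0,0,-0.52,0,0,0],[0,0,-0.52,0,0,0]]}}

```text
time_s: 27.38
tcp_pos: [0.5064, 0.2136, 0.2261]
eef_rot: [-180.0, 75.0, -136.0]
contact_force: [-0.7, 0.6, -0.2]
gripper_width: 0.0877
```

Run:
```python
from peg import *
from h import *
show()
for n in("top","scene"):
    p,d=imaging.capture(n); cv2.imwrite(f"pics/{n}s.png",p)
    if n=="scene": crop(p,240,80,200,190,4,"pics/s1.png")
    else: crop(p,140,140,240,120,3,"pics/s2.png")
```

```text
27.375 [0.5064 0.2136 0.2261] [-179.96   74.98 -135.99] F [-0.7  0.6 -0.2] w 0.0877 q [ -17.9    7.3  -41.  -101.1  -60.2   47.5]
```

View pics/s1.png

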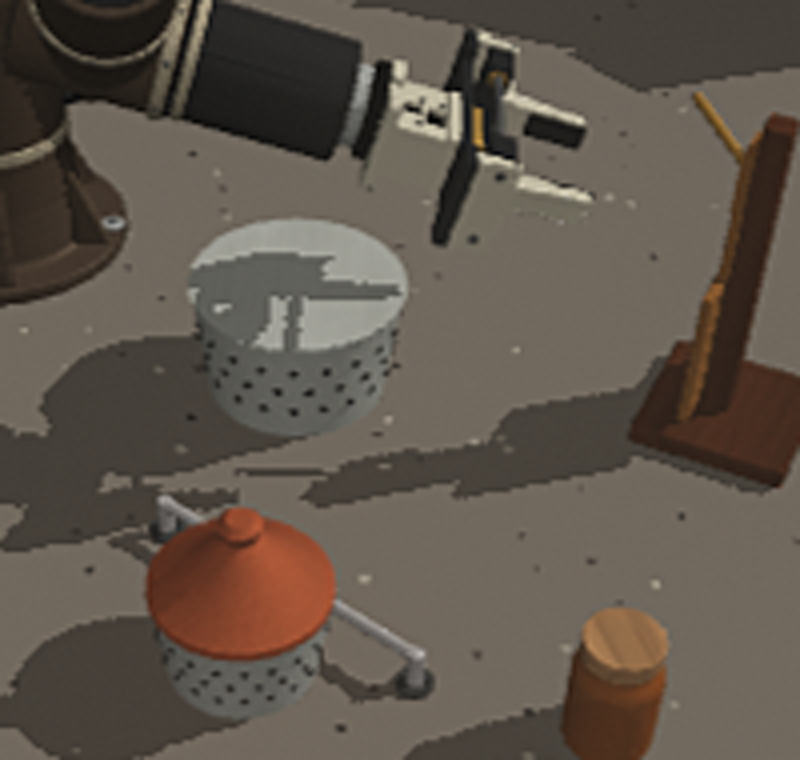

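View pics/s2.png

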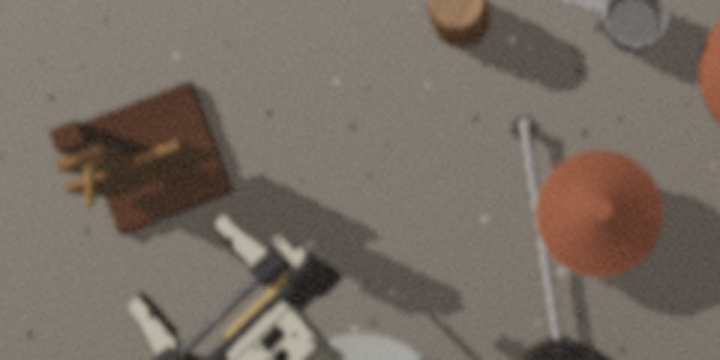

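Run:
```python
from h import *
from g import show
np.set_printoptions(precision=3,suppress=True)
show()
pt,dt=imaging.capture("top");ps,ds=imaging.capture("scene")
a=cv2.imread("pics/tops.png");b=cv2.imread("pics/scenes.png")
for n,x,y,r in(("top",pt,a,(slice(170,215),slice(150,205))),("scene",ps,b,(slice(95,195),slice(400,450)))):
    print(n,"diff",cv2.absdiff(x,y)[r].mean())
a0=cv2.imread("pics/top0.png")
for n,r in dict(jar=(slice(125,160),slice(278,306)),cup=(slice(130,160),slice(318,365)),scoop=(slice(240,295),slice(360,415))).items():
    f=lambda i:cv2.GaussianBlur(i,(0,0),1)[r][...,1].astype(np.float32)
    print(n,cv2.phaseCorrelate(f(a0),f(pt)))
# paddle points
P=cloud("scene",ds);hsv=cv2.cvtColor(ps,cv2.COLOR_BGR2HSV)
Q=P.reshape(-1,3);a_=np.radians(22.5);h=np.array([np.cos(a_),np.sin(a_)]);l=np.array([-np.sin(a_),np.cos(a_)])
root=np.array([.603,.2955]);X=(Q[:,:2]-root)@h;Y=(Q[:,:2]-root)@l
m=(X>-.04)&(X<.002)&(abs(Y)<.09)&(Q[:,2]>.025)&(Q[:,2]<.28)
for z0 in np.arange(.03,.28,.02):
    k=m&(abs(Q[:,2]-z0)<.01)
    if k.sum()>2:print(round(z0,2),k.sum(),"x",np.percentile(X[k],[5,50,95]),"y",np.percentile(Y[k],[2,98]))
# lid circle top: red mask
hv=cv2.cvtColor(pt,cv2.COLOR_BGR2HSV);mk=cv2.inRange(hv,(0,110,50),(12,255,255));mk[:, :300]=0;mk[:,370:]=0;mk[:170]=0;mk[255:]=0
ys,xs=np.nonzero(mk);c,rr=cv2.minEnclosingCircle(np.stack([xs,ys],1).astype(np.float32));p=plane("top",*c,.080);print("lid centre",c,rr,p)
mid=np.array([.5362,-.1187]);nx=np.array([-.155,.988]);ny=np.array([-.988,-.155]);print("rail x,y",(p[:2]-mid)@nx,(p[:2]-mid)@ny)
crop(ps,395,95,60,105,7,"pics/t1.png");crop(ps,240,190,100,90,7,"pics/t2.png")
```

```text
27.475 [0.506 0.214 0.226] [ 179.92   74.96 -136.08] F [-0.4 -0.1 -1.2] w 0.0876 q [ -17.9    7.3  -41.  -101.1  -60.3   47.5]
top diff 2.898047138047138
scene diff 0.6331333333333333
jar ((0.07917125634859978, 0.02136947683805701), 0.9757146189610163)
cup ((0.003469437976999501, 0.007809033650470809), 1.043840194079611)
scoop ((-0.05294661780617815, -0.006123328462976474), 0.9569955029752519)
0.03 6 x [-0.035 -0.03  -0.003] y [-0.044  0.046]
0.05 19 x [-0.007 -0.002  0.002] y [-0.07  -0.024]
0.07 22 x [-0.007 -0.001  0.002] y [-0.069 -0.027]
0.09 22 x [-0.006 -0.     0.002] y [-0.067 -0.022]
0.11 19 x [-0.006 -0.001  0.002] y [-0.066 -0.027]
0.13 22 x [-0.006 -0.001  0.002] y [-0.065 -0.017]
0.15 39 x [-0.007 -0.002  0.002] y [-0.063 -0.016]
0.17 27 x [-0.006 -0.002  0.001] y [-0.062 -0.01 ]
0.19 15 x [-0.005 -0.002  0.001] y [-0.017 -0.01 ]
0.21 12 x [-0.006 -0.002  0.002] y [-0.022 -0.014]
0.23 17 x [-0.007 -0.002  0.002] y [-0.024 -0.012]
0.25 27 x [-0.016 -0.005  0.001] y [-0.024 -0.001]
0.27 45 x [-0.036 -0.018  0.001] y [-0.02   0.016]
lid centre (339.1453552246094, 210.52291870117188) 21.001340866088867 [ 0.557 -0.177  0.08 ]
rail x,y -0.060344932051413266 -0.011380625222222324
```

View pics/t1.png

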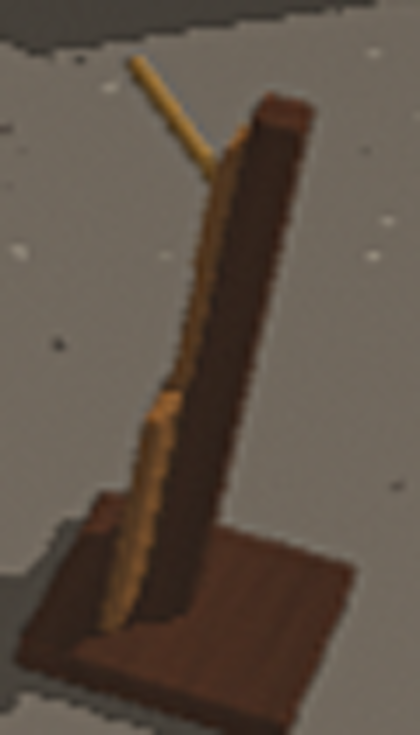

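View pics/t2.png

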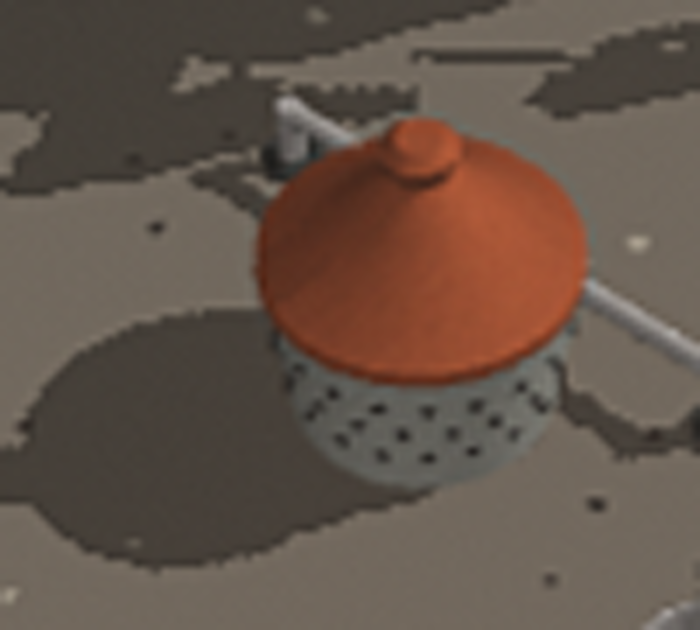

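>>> {"name": "apply_moves", "arguments": {"moves": [[0,0,-0.05,0,0,0],[0,0,-0.05,0,0,0],[0,0,-0.05,0,0,0],[0,0,-0.05,0,0,0],[0,0,-0.05,0,0,0],[0,0,-0.05,0,0,0],[0,0,-0.05,0,0,0],[0,0,-0.05,0,0,0],[0,0,-0.05,0,0,0],[0,0,-0.05,0,0,0],[0,0,-0.05,0,0,0],[0,0,-0.05,0,0,0]]}}

```text
time_s: 29.08
tcp_pos: [0.4993, 0.2073, 0.2283]
eef_rot: [179.9, 74.9, -136.1]
contact_force: [-0.0, -0.5, 0.7]
gripper_width: 0.0876
```

Run:
```python
from h import *
ps,ds=imaging.capture("scene");b=cv2.imread("pics/scenes.png")
r=(slice(95,195),slice(410,450));print(cv2.absdiff(ps,b)[r].mean())
Q=cloud("scene",ds).reshape(-1,3);a_=np.radians(22.5);h=np.array([np.cos(a_),np.sin(a_)]);l=np.array([-np.sin(a_),np.cos(a_)])
root=np.array([.603,.2955]);X=(Q[:,:2]-root)@h;Y=(Q[:,:2]-root)@l
m=(X>-.04)&(X<.002)&(abs(Y)<.09)
for z0 in(.05,.09,.13,.17):
    k=m&(abs(Q[:,2]-z0)<.01);print(z0,np.percentile(Y[k],2).round(4),X[k].min().round(4))
from plant import r
r.close_job()
```

```text
0.6425
0.05 -0.0702 -0.0073
0.09 -0.0669 -0.0073
0.13 -0.0654 -0.0068
0.17 -0.0629 -0.0069
the job is handed in; nothing more can be done
```

I drew the paddle out under the rail, hung it on the brass peg by its hole, and handed the job in at about 29 s. I pulled it by the handle end first, then regripped the neck to finish the draw and to thread the hole onto the peg.

The last checks, all from the camera images:

- **Paddle:** it hangs still, flat against the post face at the root of the peg. It leans about 0.06 rad sideways, within the 0.2 rad limit. I judged the hole's distance from the root by eye and did not measure it.
- **Basket and lid:** the basket looks upright on the counter with the lid seated. From the lid's centre, it stands about 60 mm behind the rail and 11 mm off its middle. I did not measure its tilt or height directly.
- **Cup, jar and scoop:** none shifted by more than about 0.1 pixel in the top view.
- **Robot:** the gripper is open and about 110 mm clear of the paddle.

No check failed. One thing disagreed: the hole measured about 50 mm from the neck grip instead of the planned 55 mm. I used the measured value for threading, and the peg went through without contact.

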